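Load the slide drying cabinet from the rinse tank

ROBOT

A 6-joint arm with a two-finger parallel gripper is mounted at the origin on a cart in front of the work surface, level with it; the furniture and walls round the work are solid. World frame = base frame: x ahead of the robot, y to its left, z up, the work surface at z = 0. Lengths are in m, angles in rad, forces in N, time in s.
With the tool pointing down it reaches from about 0.3 to 0.85 m from the base axis. Payload 5.4 kg.
Tool frame: the origin (TCP) lies at the very end of the fingers, on their centre line; the grasp point (between the pads) lies 19 mm behind it; z points along the fingers, y is the line along which they close (so a half turn about z gives the same grasp; the last joint's range is limited). The gripper opens to 85 mm and grips with 20 to 120 N. Pads are 22 mm wide; open, the fingers measure 114 mm over their backs; the gripper's body (76 mm by 85 mm) begins 54 mm behind the grasp point. The pads swing forward as they close: fully open they stand 13 mm farther back than shut.
Start: joints at [0.948, 0.158, 1.597, -0, 1.386, -0.21], TCP at [0.231, 0.527, 0.231] pointing down, gripper open.
Joint ranges: [-2.91, 2.91], [-0.94, 2.29], [0.18, 2.7], [-1.29, 4.43], [0.17, 2.64], [-3, 3]. Speed limits (rad/s): [2.57, 2.57, 3.14, 3.14, 3.14, 3.14].

INTERFACE

Orientations are given as a 3x3 rotation matrix whose columns are the frame's x, y, z axes.
In Python, from rig import arm gives the robot as it stands.
- The arm moves only by the shell command python3 steer.py 'ROWS' [FORCE]. ROWS is rows parted by semicolons, their numbers by spaces, 1 to 5 of them, each of 7 numbers: a rotation vector rx, ry, rz in rad, then dx, dy, dz in m, then the finger opening in m; each row shifts and turns the commanded pose from where the row before left it, along the tool's axes as they then stand; what a row does not reach is not made up. A row lasts 1/12 s, in which the tool goes at most 0.0417 m and 0.125 rad, less where a joint would pass 70% of its speed; a pose out of reach is approached as far as the arm can. The fingers move at their own pace and stop on an object; FORCE is the grip in N (left out, the last holds). Time passes only in rows, so rows that do not move let the fingers close. It prints the time, the measured TCP pose, the force, the opening and the grip force at its end.
- arm.get_state(): the state, without advancing time (a new reading comes with each control period).
- arm.camera(name): name is "scene" or "top" or "wrist"; returns the picture (420x560x3 uint8, red, green, blue); there is no depth.
- arm.camera_info(name): a dict with "fovy" (degrees; the focal length in pixels is half the picture's height over the tangent of half this angle, whatever the lens; pixels are square), "cx", "cy" (the principal point, pixels), "dist" ([k1, k2, p1, p2, k3] as OpenCV has them; the pictures are not rectified), "R" (3x3) and "t" (3): a world point X has camera coordinates R X + t; the wrist camera has in their place "mount" (4x4, takes a point from camera to tool coordinates, whose origin is the TCP and whose axes are the flange's). Camera axes: x right, y down, z forward; pixel columns grow to the right and rows downward; lengths in m; the calibration is good to about 2 mm. A picture is of the moment at which its call begins: read the wrist's pose just before it. camera_info takes no time and is no camera call.
- arm.sign_off(): hands the job in; it is judged then, once.
The state is a dict: "clock": time; "joint_pos": joint angles; "qd": joint speeds; "joint_torque": joint torques, N m; "eef_pos": TCP position; "ee_rot": TCP orientation; "wrist_force": force on the tool from outside, world axes, zero at the start; "torque": the same for the moment, N m; "width": finger opening in m; "grip_force": force on a finger pad.
Only numpy, scipy, OpenCV 4.12 (cv2) and the standard library are available. Lean on these libraries where they do the work, as an engineer would, in place of code of your own. Each camera call takes 0.05 s, during which the arm holds its last target. There are 200 camera calls.

TASK

The drained rinse tank holds one to three slide staining racks that have to go into the drying cabinet. Raise the cabinet's sash fully and only then pull its tray out to the stop, swing the tank's lid up until it rests open on its stop, stand every rack upright on the pulled-out tray, then push the tray fully home and lower the sash all the way. Also turn the red peak pointer of the thermometer on the cabinet's roof back to its zero stop (at any time), leave the tank lid open, and leave the two reagent bottles and the marker where they are.

Things in the scene. Friction and masses are not known exactly. Their poses are not given: they have to be found in the camera images.
- cabinet_front (a point): foot of the middle of the front face of the white drying cabinet (340 mm wide, 240 deep, 290 high, fixed), on the bench. Axes are the cabinet's: x to its back, y to its left seen from the robot, z up. The opening in its front reaches up to 165 mm, above that is a closed panel. The sash slides in front of it: its outer face is 25 mm before the front face
- sash (a joint): height of the clear sash above its lowest position, m: 0 closed, 0.12 fully raised (upper stop). It stays where it is left (friction 6 N, weight 3 N: about 10 N to lift, 4 N to push down). Closed, its lower edge is 50 mm above the bench and laps 12 mm down in front of the tray's front (7 mm before it): it locks the tray in, and cannot close on a tray that is not home
- sash_grip (a point): centre for the fingers on the sash's grip, a black block 26 mm wide (y), 22 mm high, that stands 52 mm out of the sash towards -x in the middle of its lower rail; the point is 32 mm in front of the sash, 20 mm behind the block's free end. Pinch it across y with the tool tilted forward (35 to 45 degrees) and move straight up or down
- tray (a joint): how far the tray is pulled out, m: 0 home, 0.20 at its stop; slides along the cabinet's -x (friction 2.5 N, stays where left)
- tray_grip (a point): centre for the fingers on the tray's grip, a grey block 26 mm wide (y), 20 mm high, that stands 58 mm out of the tray front, its middle 39 mm above the bench, below the sash; the point is 38 mm in front of the tray front, 20 mm behind the block's free end. Pinch it across y with the tool tilted forward
- tray_floor (a point): centre of the tray's steel floor, on its upper face, 26 mm above the bench; moves with the tray; axes as the cabinet's. Inside the walls the tray is 190 mm (x) by 288 mm (y); its walls rise 24 mm above the floor, its front 36 mm. Three racks fit side by side, length along x, about 90 mm apart; keep them 20 to 35 mm forward of the middle so that the gripper clears the raised sash's grip
- tank: stainless rinse tank, 140 mm (x) by 300 mm (y), walls 4 mm thick, rim 100 mm above the bench, fixed. Origin: centre of its underside; front looks to -x, z up. Inner floor 14 mm above the bench; ribs and ledges 28 mm high along x leave three bays, 56 mm wide, at y = -84, 0, +84 mm for one rack each. A brass drain cock at the front's lower right
- tank_lid (a joint): opening angle of the tank's lid, rad: 0 shut, 1.9 resting on its stop, tipped back past upright. Below about 1.5 rad it falls shut, above that it falls onto the stop. Lid 250 g, about 1.5 N at the grip to lift
- lid_grip (a point): centre for the fingers on the lid's grip, a black block 26 mm wide (y), 14 mm thick, that sticks 48 mm out of the lid's front edge in the lid's plane; the point is 28 mm in front of the lid's edge and 184 mm from the hinge line. Pinch it across y from above and carry it round the hinge; the block turns between the fingers
- lid_hinge (a point): middle of the lid's hinge line, which runs along the tank's y at the far (+x) rim; turns with the lid
- peak_pointer (a joint): angle of the red peak pointer, rad, clockwise seen from above: 0 at its zero stop, where the pointer points to the cabinet's +y; 2.6 at most. It stays where it is left (0.03 N m)
- pointer_knob (a point): centre of the top of the pointer's red knob on the dial (86 mm across) on the cabinet's roof: a bar 36 mm long, 12 mm thick, 24 mm high, its length along the pointer. This point is 26 mm above the dial face (rim: 3 mm higher) and on the turning axis, which is upright; turn it counterclockwise seen from above towards zero. The point turns with the knob, y along the pointer
- rack_0: slide staining rack: pink plastic frame 38 x 88 mm, 63 mm high (77 to the orange slide ends), 140 g; may be absent. Origin: centre of its underside; z up, y along its 88 mm length. Near mid-length its two top bars (49 to 62 mm above the underside) are 34 mm over all in x: grip it there across x. At the start it stands in the tank, length along the tank's x
- rack_1: slide staining rack: pink plastic frame 38 x 88 mm, 63 mm high (77 to the orange slide ends), 140 g; may be absent. Origin: centre of its underside; z up, y along its 88 mm length. Near mid-length its two top bars (49 to 62 mm above the underside) are 34 mm over all in x: grip it there across x. At the start it stands in the tank, length along the tank's x
- rack_2: slide staining rack: pink plastic frame 38 x 88 mm, 63 mm high (77 to the orange slide ends), 140 g; may be absent. Origin: centre of its underside; z up, y along its 88 mm length. Near mid-length its two top bars (49 to 62 mm above the underside) are 34 mm over all in x: grip it there across x. At the start it stands in the tank, length along the tank's x
- brown_bottle: brown reagent bottle with black cap, 36 mm across, 92 mm high, origin under its centre; bystander
- blue_bottle: blue reagent bottle with black cap, 39 mm across, 98 mm high, origin under its centre; bystander
- marker: white marker with a black cap, 122 mm long, 13 mm thick, lying near the bench's front edge, origin under its middle; bystander

How it is judged:
By the outcome, as a careful person would: the job done as asked, in the order asked, and still so for the second after the job is handed in, with the robot touching nothing.
Of rack_0, rack_1, rack_2 only 1 to 3 are there at a start; the rules pass over those that are not, and their reading is None.
At some moment in a run one of rack_0, rack_1, rack_2 may be knocked a few centimetres aside while the robot is not near it.
It also fails if it takes over 210 s, if anything falls off the work surface, if the arm or the gripper's body presses on something with over 40 N, if the wrist force passes 120 N, or if a joint passes its speed limit or range.

## Working session

There is one attempt and no reset: what is moved stays moved. The work goes in short steps, Python scripts to look and compute and a shell command to move; the robot and the scene stay as the last step left them, time stands still between calls to the robot, and variables do not carry over. Pictures are saved under pics/ and viewed, at most 14 in all, crops included, and the job is handed in when it is done.

```bash
ls; mkdir -p pics
python3 - <<'E'
from rig import arm
import cv2
s=arm.get_state(); print(s)
for n in("scene","top","wrist"):
    i=arm.camera_info(n); print(n,i)
    cv2.imwrite(f"pics/{n}0.png",arm.camera(n)[:,:,::-1])
E
```

```text
pics
rig.py
steer.py
{'clock': 0.0, 'joint_pos': array([ 9.47890227e-01,  1.59051689e-01,  1.59825018e+00,  1.02559064e-05,
        1.38620107e+00, -2.10108666e-01]), 'qd': array([ 0.0011178 ,  0.00117287,  0.0010612 , -0.00103345, -0.00082305,
        0.00090497]), 'joint_torque': array([ 5.17058584e-05, -3.96017396e+01, -3.31420684e+01, -3.38641303e-04,
        8.65656155e-03, -9.07141924e-06]), 'eef_pos': array([0.23033371, 0.52618803, 0.23030643]), 'ee_rot': array([[-9.16001164e-01,  4.01174035e-01, -1.12264409e-03],
       [ 4.01175398e-01,  9.15999951e-01, -1.54562548e-03],
       [ 4.08277121e-04, -1.86617193e-03, -9.99998175e-01]]), 'wrist_force': array([1.00541607, 0.17643407, 0.94969684]), 'torque': array([-0.00498196,  0.00038003, -0.01477715]), 'grip_force': 0.0, 'width': 0.08521432348230534}
scene {'fovy': 45.24005015439925, 'cx': 276.01074419405063, 'cy': 212.82155446244002, 'dist': array([-0.0482688,  0.       ,  0.       ,  0.       ,  0.       ]), 'R': array([[ 0.71221079, -0.70172196, -0.01849547],
       [-0.54482368, -0.53596935, -0.6449062 ],
       [ 0.44263184,
[... 267 characters left out ...]
24958, -0.9994808 , -0.01549493],
       [-0.99752417,  0.02918619, -0.06398198],
       [ 0.064401  ,  0.01364911, -0.99783075]]), 't': array([0.09780029, 0.57416243, 1.23358156])}
wrist {'fovy': 68.92636734685189, 'cx': 275.85638520167566, 'cy': 206.61666923708887, 'dist': array([-0.03402097,  0.        ,  0.        ,  0.        ,  0.        ]), 'mount': array([[-3.35295481e-04, -9.60651207e-01, -2.77757351e-01,
         7.20024590e-02],
       [ 9.99999780e-01, -4.81027808e-04,  4.56529906e-04,
        -1.09205052e-04],
       [-5.72175015e-04, -2.77757137e-01,  9.60651157e-01,
        -1.43002196e-01],
       [ 0.00000000e+00,  0.00000000e+00,  0.00000000e+00,
         1.00000000e+00]])}
```

View pics/scene0.png

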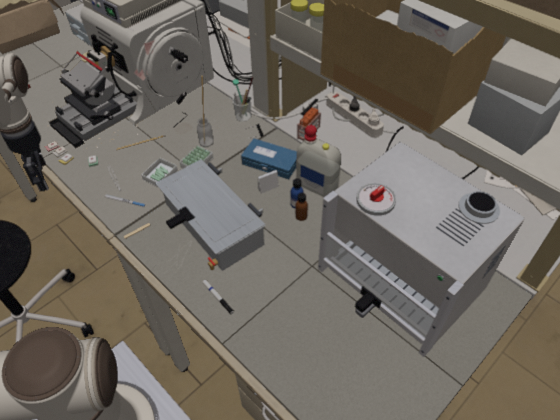

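View pics/top0.png

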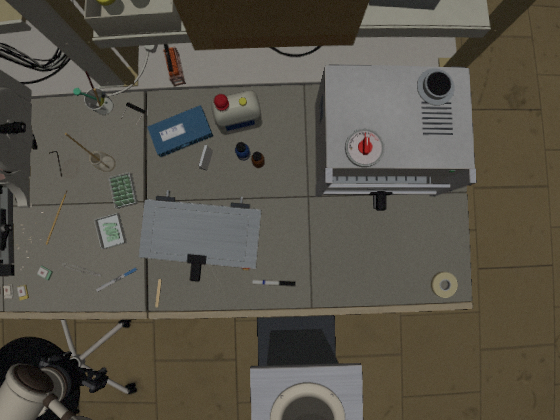

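The scene view shows the tank with its grip at (180,217) and the closed cabinet with its sash grip at (368,300). The top view shows the lid grip at (196,267), sash grip at (380,200) and dial at (365,147). I'll enlarge crops to read them more exactly.

Run:
```python
import cv2,numpy as np
def crop(src,x0,y0,x1,y1,k,out):
    im=cv2.imread(src)[y0:y1,x0:x1]
    im=cv2.resize(im,None,fx=k,fy=k,interpolation=cv2.INTER_CUBIC)
    for x in range((x0//10+1)*10,x1,10):
        cv2.line(im,((x-x0)*k,0),((x-x0)*k,6 if x%50 else 14),(0,0,255),1)
        if x%20==0: cv2.putText(im,str(x),((x-x0)*k-10,24),0,.4,(0,0,255),1)
    for y in range((y0//10+1)*10,y1,10):
        cv2.line(im,(0,(y-y0)*k),(6,(y-y0)*k),(0,0,255),1)
        if y%20==0: cv2.putText(im,str(y),(10,(y-y0)*k+4),0,.4,(0,0,255),1)
    return im
a=crop("pics/top0.png",312,58,480,214,3,0); b=crop("pics/top0.png",130,182,270,298,3,0)
c=np.full((600,800,3),255,np.uint8)
cv2.imwrite("pics/c1.png",crop("pics/top0.png",312,60,482,210,4,0))
cv2.imwrite("pics/c2.png",crop("pics/top0.png",130,184,302,294,4,0))
cv2.imwrite("pics/c3.png",crop("pics/scene0.png",312,150,525,345,3,0))
```

```text
(no output)
```

View pics/c1.png

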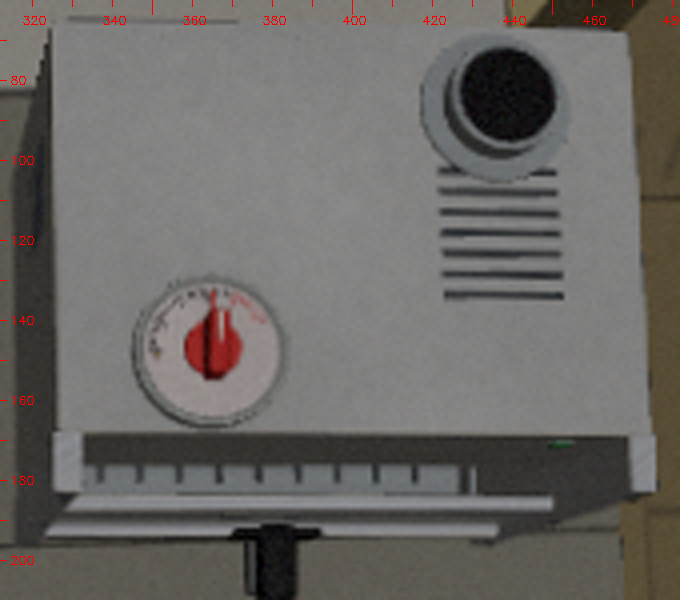

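View pics/c2.png

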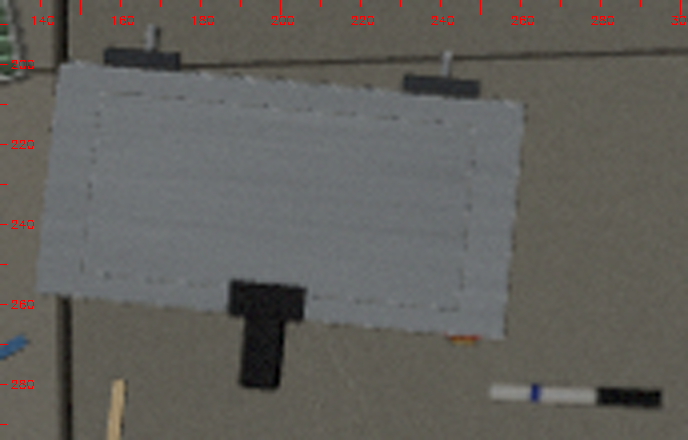

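View pics/c3.png

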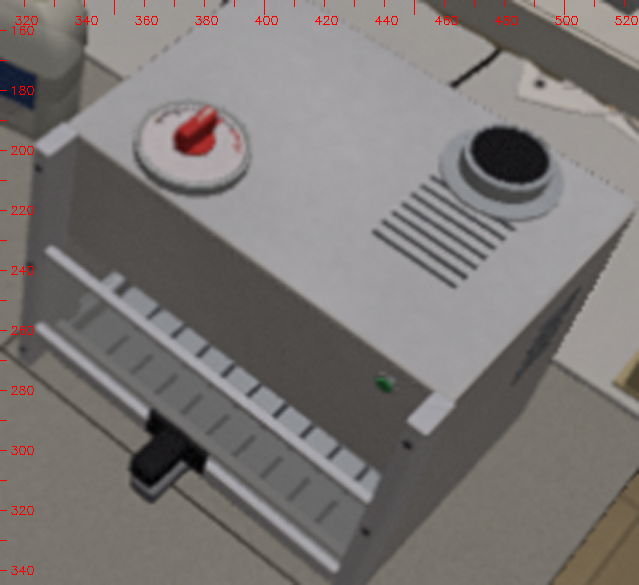

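The crops give cabinet roof corners at about (325,67), (469,68), (326,168.5) and (475,168.5) in the top view. The lid corners are at (145.5,199.5), (260.5,209.8), (255.8,268.8) and (139.5,257). The pointer shows about a quarter turn. Next I fit the poses.

```bash
cat > h.py <<'E'
import numpy as np, cv2
from rig import arm
from scipy.optimize import least_squares
def K(i): f=210/np.tan(np.radians(i["fovy"])/2); return np.array([[f,0,i["cx"]],[0,f,i["cy"]],[0,0,1]])
def pose(n,s=None):
    i=arm.camera_info(n)
    if n!="wrist": return i,i["R"],i["t"]
    s=s or arm.get_state(); M=np.eye(4); M[:3,:3]=s["ee_rot"]; M[:3,3]=s["eef_pos"]
    C=np.linalg.inv(M@i["mount"]); return i,C[:3,:3],C[:3,3]
def proj(n,X,s=None):
    i,R,t=pose(n,s)
    return cv2.projectPoints(np.atleast_2d(X).astype(float),cv2.Rodrigues(R)[0],t,K(i),i["dist"])[0][:,0]
def onz(n,uv,z,s=None):
    "pixels -> world points at height z"
    i,R,t=pose(n,s)
    p=cv2.undistortPoints(np.array(uv,float).reshape(-1,1,2),K(i),i["dist"])[:,0]
    d=np.c_[p,np.ones(len(p))]@R; c=-R.T@t
    return c+d*((z-c[2])/d[:,2:])
def frame(p): # x,y,yaw
    c,s=np.cos(p[2]),np.sin(p[2]); return np.array([[c,-s,0],[s,c,0],[0,0,1]]),np.array([p[0],p[1],0])
def fit(model,obs,p0):
    "obs: list of (cam, pts Nx3 local, uv Nx2)"
    def r(p):
        R,t=frame(p); return np.concatenate([(proj(n,np.array(X)@R.T+t)-uv).ravel() for n,X,uv in obs])
    s=least_squares(r,p0,loss="soft_l1"); print("fit",np.round(s.x,4),"res",np.round(r(s.x),1)); return s.x
CAB=None
E
python3 - <<'E'
from h import *
X=[[.24,.17,.29],[.24,-.17,.29],[0,.17,.29],[0,-.17,.29]]
uv=[[325,67],[469,68],[326.2,168.5],[475,168.5]]
a=fit(0,[("top",X,np.array(uv))],[.5,-.2,0])
b=fit(0,[("scene",[X[2],X[3],X[1]],np.array([[337.3,195],[462.7,284],[523.3,218.3]]))],a)
c=fit(0,[("top",X,np.array(uv)),("scene",[X[2],X[3],X[1]],np.array([[337.3,195],[462.7,284],[523.3,218.3]]))],a)
P=onz("top",[[145.5,199.5],[260.5,209.8],[255.8,268.8],[139.5,257],[195.5,281],[187.5,255],[206,256.5]],.103)
print(P.round(4)); print([np.linalg.norm(P[i]-P[(i+1)%4]).round(4) for i in range(4)])
print("yaw",[np.arctan2(*(P[i]-P[j])[:2][::-1])-np.pi/2 for i,j in((0,1),(3,2))])
print("dial",onz("top",[[364.2,147.8]],.31),onz("scene",[[376,198]],.31))
print("sash_grip end",onz("top",[[380,210]],.08))
# full view bottom check
for n in("scene",): print(proj(n,P))
E
```

```text
fit [ 0.6566 -0.2128 -0.0235] res [-0.8 -1.5  0.3 -0.4 -0.   0.6  0.5  0.7]
fit [ 0.6548 -0.2151 -0.0083] res [-5.7 -1.7  0.3  1.5  0.8 -0.6]
fit [ 0.6567 -0.2136 -0.0194] res [-0.9 -1.3  0.2 -0.8  0.4  0.9  0.8  0.3 -5.  -2.9 -0.3  1.   1.3 -0.3]
[[0.6262 0.4189 0.103 ]
 [0.5895 0.1129 0.103 ]
 [0.4357 0.1292 0.103 ]
 [0.4738 0.437  0.103 ]
 [0.4077 0.2882 0.103 ]
 [0.4762 0.3079 0.103 ]
 [0.4711 0.259  0.103 ]]
[np.float64(0.3082), np.float64(0.1546), np.float64(0.3101), np.float64(0.1534)]
yaw [np.float64(-0.11947420823380583), np.float64(-0.1231447222081874)]
dial [[ 0.70219308 -0.12587184  0.31      ]] [[ 0.69850292 -0.13366518  0.31      ]]
sash_grip end [[ 0.58143538 -0.20642909  0.08      ]]
[[201.13405919 159.7711999 ]
 [264.25979943 223.84873044]
 [215.09222259 254.49610879]
 [155.05035607 183.68896301]
 [167.7669591  225.74105559]
 [183.83754385 207.58527359]
 [193.67510299 218.46362716]]
```

```bash
cat >> h.py <<'E'
from scipy.spatial.transform import Rotation as Ro
CAB=(.6566,-.2130,-.021); TANK=None
def cab(x,y,z): R,t=frame(CAB); return R@[x,y,z]+t
def tool(yaw,tilt):
    "tool tilted forward by tilt about heading yaw; tool y to the heading's left"
    z=np.array([np.sin(tilt)*np.cos(yaw),np.sin(tilt)*np.sin(yaw),-np.cos(tilt)]); y=np.array([-np.sin(yaw),np.cos(yaw),0]); return np.c_[np.cross(y,z),y,z]
def plan(p,R=None,n=None,grasp=False,s=None):
    "constant rows from the pose now to TCP p (or grasp point p), orientation R"
    s=s or arm.get_state(); R0=s["ee_rot"]; R=R0 if R is None else R; p=np.array(p)-(0 if not grasp else -.019)*R[:,2] if grasp else np.array(p)
    w=Ro.from_matrix(R0.T@R).as_rotvec(); d=R0.T@(p-s["eef_pos"])
    n=n or int(max(1,np.ceil(np.linalg.norm(w)/.12),np.ceil(np.linalg.norm(d)/.04)))
    S=sum(Ro.from_rotvec(w/n*k).as_matrix() for k in range(n)); print("n",n,"row",*(w/n).round(4),*np.linalg.solve(S,d).round(4))
    return dict(s,eef_pos=p,ee_rot=R)
E
sed -i 's/p=np.array(p)-(0 if not grasp else -.019)\*R\[:,2\] if grasp else np.array(p)/p=np.array(p)+(.019*R[:,2] if grasp else 0)/' h.py
python3 -c "
from h import *
plan([.5,-.21,.14],tool(CAB[2],.7))"
```

```text
n 20 row -0.0069 -0.0346 -0.0188 -0.0195 -0.0332 0.0108
```

```bash
R='-0.007 -0.035 -0.019 -0.0195 -0.033 0.011 0.085'
python3 steer.py '-0.007 -0.035 -0.019 -0.0195 -0.033 0.011 0.085;-0.007 -0.035 -0.019 -0.0195 -0.033 0.011 0.085;-0.007 -0.035 -0.019 -0.0195 -0.033 0.011 0.085;-0.007 -0.035 -0.019 -0.0195 -0.033 0.011 0.085;-0.007 -0.035 -0.019 -0.0195 -0.033 0.011 0.085' 40
python3 steer.py '-0.007 -0.035 -0.019 -0.0195 -0.033 0.011 0.085;-0.007 -0.035 -0.019 -0.0195 -0.033 0.011 0.085;-0.007 -0.035 -0.019 -0.0195 -0.033 0.011 0.085;-0.007 -0.035 -0.019 -0.0195 -0.033 0.011 0.085;-0.007 -0.035 -0.019 -0.0195 -0.033 0.011 0.085'
python3 -c "
from h import *
plan([.5,-.21,.14],tool(CAB[2],.7))"
```

```text
clock: 0.57
eef_pos: [0.2642, 0.3351, 0.1803]
ee_rot: [[-0.935, 0.308, 0.176], [0.307, 0.951, -0.031], [-0.177, 0.025, -0.984]]
wrist_force: [0.9, -0.7, 0.9]
width: 0.0847
grip_force: 0.0
clock: 0.98
eef_pos: [0.3236, 0.1486, 0.146]
ee_rot: [[-0.914, 0.21, 0.348], [0.208, 0.977, -0.042], [-0.349, 0.034, -0.937]]
wrist_force: [0.6, -0.5, 0.3]
width: 0.0847
grip_force: 0.0
n 10 row -0.0067 -0.0339 -0.0182 -0.0194 -0.0335 0.0106
```

```bash
python3 steer.py '-0.007 -0.034 -0.018 -0.0194 -0.0335 0.0106 0.085;-0.007 -0.034 -0.018 -0.0194 -0.0335 0.0106 0.085;-0.007 -0.034 -0.018 -0.0194 -0.0335 0.0106 0.085;-0.007 -0.034 -0.018 -0.0194 -0.0335 0.0106 0.085;-0.007 -0.034 -0.018 -0.0194 -0.0335 0.0106 0.085' >/dev/null
python3 steer.py '-0.007 -0.034 -0.018 -0.0194 -0.0335 0.0106 0.085;-0.007 -0.034 -0.018 -0.0194 -0.0335 0.0106 0.085;-0.007 -0.034 -0.018 -0.0194 -0.0335 0.0106 0.085;-0.007 -0.034 -0.018 -0.0194 -0.0335 0.0106 0.085;-0.007 -0.034 -0.018 -0.0194 -0.0335 0.0106 0.085'
python3 steer.py '0 0 0 0 0 0 0.085;0 0 0 0 0 0 0.085' | head -2
python3 - <<'E'
from h import *
s=arm.get_state(); im=arm.camera("wrist")[:,:,::-1]
cv2.imwrite("pics/w1.png",im)
print("pred free-end ctr z.07, cab bottom corners, tray grip end",proj("wrist",[cab(-.077,0,.061),cab(-.025,0,.05),cab(0,.17,0),cab(0,-.17,0),cab(-.076,0,.039)],s).round(1))
plan([.5,-.21,.14],tool(CAB[2],.7))
E
```

```text
clock: 1.82
eef_pos: [0.4821, -0.1778, 0.1345]
ee_rot: [[-0.786, 0.04, 0.617], [0.041, 0.999, -0.012], [-0.617, 0.016, -0.787]]
wrist_force: [0.4, 1.6, 1.5]
width: 0.0846
grip_force: 0.0
clock: 1.98
eef_pos: [0.4815, -0.1766, 0.1335]
pred free-end ctr z.07, cab bottom corners, tray grip end [[240.4 238.3]
 [246.4 253.7]
 [386.8 222.9]
 [114.5 230.4]
 [241.6 218.9]]
n 1 row 0.003 -0.0389 -0.0259 -0.0199 -0.0339 0.007
```

View pics/w1.png

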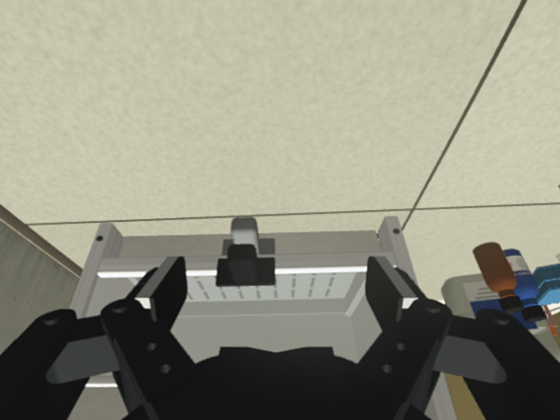

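The inverted wrist view shows the sash's black grip at about (244,245), with the grey tray grip above it at (244,222). Both are close to their predicted positions, so I'll crop in for an exact fit.

Run:
```python
import cv2
im=cv2.imread("pics/w1.png")[205:300,85:410]
im=cv2.resize(im,None,fx=2.4,fy=2.4,interpolation=cv2.INTER_CUBIC)
b=cv2.resize(cv2.imread("pics/w1.png")[210:295,200:290],None,fx=5,fy=5,interpolation=cv2.INTER_CUBIC)
b=cv2.convertScaleAbs(b,alpha=1.8,beta=25)
cv2.imwrite("pics/c4.png",b)
```

```text
(no output)
```

View pics/c4.png

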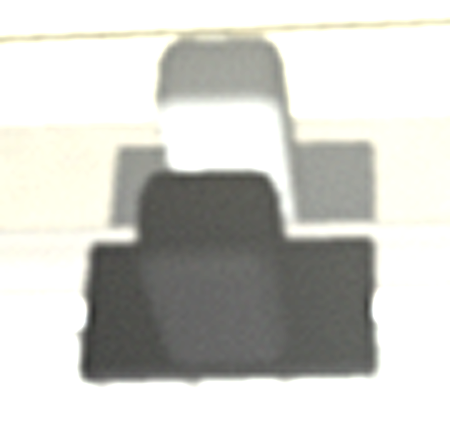

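Run:
```python
from h import *
# pose at the picture: last state same
s=arm.get_state()
def onx(uv,xl):
    i,R,t=pose("wrist",s); p=cv2.undistortPoints(np.array([[uv]],float),K(i),i["dist"])[0,0]
    d=R.T@[*p,1]; c=-R.T@t; F,o=frame(CAB); d=F.T@d; c=F.T@(c-o); return (c+d*(xl-c[0])/d[0]).round(4)
for n,a in(("sash lower",(242.2,244.4)),("sash upper",(242.2,259.2)),("tray low",(244.3,217.6)),("tray up",(244.3,230))):
    print(n,[onx(a,x) for x in (-.082,-.077,-.072,-.067)])
g=cv2.imread("pics/top0.png").max(2); print(g[194:220,380]); print(g[203,370:392])
```

```text
sash lower [array([-0.082 ,  0.0042,  0.0708]), array([-0.077 ,  0.0035,  0.068 ]), array([-0.072 ,  0.0028,  0.0653]), array([-0.067 ,  0.0022,  0.0625])]
sash upper [array([-0.082 ,  0.0048,  0.0853]), array([-0.077 ,  0.0041,  0.0828]), array([-0.072 ,  0.0035,  0.0803]), array([-0.067 ,  0.0028,  0.0779])]
tray low [array([-0.082 ,  0.0048,  0.0422]), array([-0.077 ,  0.0042,  0.0388]), array([-0.072 ,  0.0035,  0.0354]), array([-0.067 ,  0.0029,  0.032 ])]
tray up [array([-0.082 ,  0.0054,  0.0559]), array([-0.077 ,  0.0048,  0.0528]), array([-0.072 ,  0.0041,  0.0497]), array([-0.067 ,  0.0035,  0.0466])]
[24 22 21 25 27 24 25 24 29 25 28 27 20 25 28 23 40 92 89 89 91 89 92 93
 92 91]
[91 91 91 27 55 61  5 15 19 28 25 23 22 21 15 22 59 91 91 91 95 93]
```

Run:
```python
from h import *
F,o=frame(CAB)
for z in(.07,.08,.09): print("top freeend local",F.T@(onz("top",[[380.2,210.2]],z)[0]-o))
# scene image: free-end face corners of sash block from c3 : left-bottom... print projections for z hypotheses
for z in(.060,.065,.070,.075):
  for dx in(0,.004): print(z,dx,(proj("scene",[cab(-.077+dx,.017,z+.011),cab(-.077+dx,-.009,z+.011),cab(-.077+dx,.017,z-.011),cab(-.077+dx,-.009,z-.011)])).round(1).tolist())
b=cv2.resize(cv2.imread("pics/scene0.png")[270:345,330:430],None,fx=6,fy=6,interpolation=cv2.INTER_CUBIC)
cv2.imwrite("pics/c5.png",cv2.convertScaleAbs(b,alpha=1.8,beta=25))
```

```text
top freeend local [-0.07506698  0.00219732  0.07      ]
top freeend local [-0.075828    0.00446162  0.08      ]
top freeend local [-0.07658901  0.00672592  0.09      ]
0.06 0 [[351.6, 305.5], [360.0, 312.5], [350.7, 310.1], [358.9, 317.0]]
0.06 0.004 [[352.7, 304.4], [361.1, 311.4], [351.8, 309.0], [360.0, 316.0]]
0.065 0 [[351.8, 304.4], [360.2, 311.4], [350.9, 309.0], [359.2, 316.0]]
0.065 0.004 [[352.9, 303.4], [361.3, 310.4], [352.0, 308.0], [360.3, 314.9]]
0.07 0 [[352.0, 303.3], [360.4, 310.4], [351.1, 308.0], [359.4, 315.0]]
0.07 0.004 [[353.1, 302.3], [361.6, 309.3], [352.2, 307.0], [360.5, 313.9]]
0.075 0 [[352.2, 302.2], [360.7, 309.3], [351.3, 306.9], [359.6, 313.9]]
0.075 0.004 [[353.3, 301.2], [361.8, 308.2], [352.4, 305.9], [360.7, 312.9]]
```

View pics/c5.png

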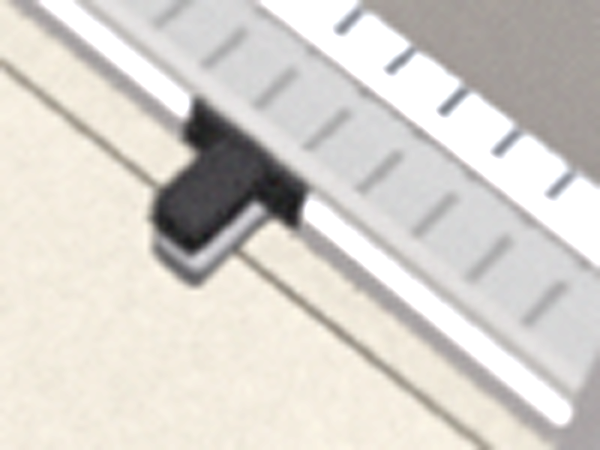

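The crop puts the sash block's top-left corner at about (356,303) and its lower corner at (362.5,312), so the grip height is about 0.072 m. I'll approach now.

```bash
sed -i 's/^CAB=(.*; TANK/CAB=(.6575,-.2095,-.021); TANK/' h.py
python3 -c "
from h import *
R=tool(CAB[2],.7); g=cab(-.057,0,.072)
s=plan(g-.06*R[:,2],R,grasp=True); s=plan(g,R,grasp=True,s=s)
print(g, R.T@(0,0,1))"
```

```text
n 3 row 0.001 -0.013 -0.0086 -0.0181 -0.01 0.0274
n 2 row 0.0 0.0 0.0 -0.0 0.0 0.03
[ 0.60051257 -0.20830309  0.072     ] [-0.64421769  0.         -0.76484219]
```

```bash
python3 steer.py '0.001 -0.013 -0.0086 -0.0181 -0.01 0.0274 0.085;0.001 -0.013 -0.0086 -0.0181 -0.01 0.0274 0.085;0.001 -0.013 -0.0086 -0.0181 -0.01 0.0274 0.085;0 0 0 0 0 0.03 0.085;0 0 0 0 0 0.03 0.085' 60 | head -3
python3 steer.py '0 0 0 0 0 0 0.085;0 0 0 0 0 0 0;0 0 0 0 0 0 0;0 0 0 0 0 0 0;0 0 0 0 0 0 0'
python3 steer.py '0 0 0 0 0 0 0;0 0 0 0 0 0 0'
python3 - <<'E'
from h import *
s=arm.get_state(); print(s["eef_pos"]-.019*s["ee_rot"][:,2])
plan(s["eef_pos"]+[0,0,.14],n=5)
E
```

```text
clock: 2.45
eef_pos: [0.6205, -0.2042, 0.0705]
ee_rot: [[-0.776, 0.028, 0.631], [0.02, 1.0, -0.021], [-0.631, -0.004, -0.776]]
clock: 2.87
eef_pos: [0.6184, -0.2058, 0.0709]
ee_rot: [[-0.776, 0.031, 0.63], [0.022, 1.0, -0.022], [-0.631, -0.004, -0.776]]
wrist_force: [-8.9, -14.7, 6.9]
width: 0.0383
grip_force: 10.5
clock: 3.03
eef_pos: [0.6182, -0.2122, 0.0718]
ee_rot: [[-0.775, 0.039, 0.631], [0.022, 0.999, -0.035], [-0.632, -0.013, -0.775]]
wrist_force: [-15.8, -15.9, 6.5]
width: 0.0246
grip_force: 58.6
[ 0.60619132 -0.21150756  0.08657171]
n 5 row 0.0 0.0 0.0 -0.0177 -0.0004 -0.0217
```

```bash
python3 steer.py '0 0 0 0 0 0 0.085;0 0 0 0 0 0 0.085;0 0 0 0 0 0 0.085;0 0 0 0 0 0 0.085' | head -3
python3 - <<'E'
from h import *
print(arm.get_state()["wrist_force"], arm.get_state()["width"])
plan([.598,-.212,.075],tool(CAB[2],.7),grasp=True)
E
```

```text
clock: 3.37
eef_pos: [0.6184, -0.2049, 0.0692]
ee_rot: [[-0.777, 0.03, 0.629], [0.022, 1.0, -0.02], [-0.629, -0.001, -0.777]]
[-0.18069857 -0.3946795  -0.10727626] 0.07200049745238753
n 1 row -0.0065 -0.0197 -0.006 0.0116 -0.0076 0.0018
```

```bash
python3 steer.py '-0.003 -0.01 -0.003 0.0058 -0.0038 0.0009 0.085;-0.003 -0.01 -0.003 0.0058 -0.0038 0.0009 0.085;0 0 0 0 0 0 0.085' | head -3
python3 steer.py '0 0 0 0 0 0 0;0 0 0 0 0 0 0;0 0 0 0 0 0 0;0 0 0 0 0 0 0;0 0 0 0 0 0 0'|head -1
python3 steer.py '0 0 0 0 0 0 0;0 0 0 0 0 0 0'
python3 - <<'E'
from h import *
s=arm.get_state(); print(s["eef_pos"]-.019*s["ee_rot"][:,2])
plan(s["eef_pos"]+[0,0,.125],n=6)
E
```

```text
clock: 3.62
eef_pos: [0.6157, -0.2096, 0.07]
ee_rot: [[-0.778, 0.031, 0.627], [0.024, 1.0, -0.019], [-0.627, 0.001, -0.779]]
clock: 4.03
clock: 4.2
eef_pos: [0.6154, -0.2122, 0.0703]
ee_rot: [[-0.778, 0.034, 0.627], [0.024, 0.999, -0.024], [-0.627, -0.004, -0.779]]
wrist_force: [-8.1, -8.3, 2.2]
width: 0.0248
grip_force: 59.1
[ 0.60351848 -0.21168789  0.08505519]
n 6 row 0.0 0.0 0.0 -0.0131 -0.0001 -0.0162
```

```bash
python3 - <<'E'
from h import *
s=arm.get_state(); print(s["joint_pos"].round(3),s["joint_torque"].round(1))
E
python3 steer.py '0 0 0 -0.0131 0 -0.0162 0;0 0 0 -0.0131 0 -0.0162 0'
```

```text
[-0.707  0.221  2.038  0.931  0.506 -2.994] [  6.1 -34.3 -25.9   2.    1.5   0.1]
clock: 4.37
eef_pos: [0.6151, -0.212, 0.1107]
ee_rot: [[-0.78, 0.034, 0.625], [0.024, 0.999, -0.024], [-0.626, -0.004, -0.78]]
wrist_force: [8.5, -11.7, -10.1]
width: 0.0246
grip_force: 65.5
```

```bash
python3 steer.py '0 0 0 -0.0131 0 -0.0162 0;0 0 0 -0.0131 0 -0.0162 0;0 0 0 -0.0131 0 -0.0162 0;0 0 0 -0.0131 0 -0.0162 0;0 0 0 0 0 0 0'
python3 - <<'E'
from h import *
s=arm.get_state(); print(s["joint_pos"].round(3),s["eef_pos"]-.019*s["ee_rot"][:,2])
E
```

```text
clock: 4.78
eef_pos: [0.6146, -0.212, 0.1946]
ee_rot: [[-0.78, 0.032, 0.624], [0.022, 0.999, -0.024], [-0.625, -0.005, -0.781]]
wrist_force: [-15.6, -9.1, 3.7]
width: 0.0243
grip_force: 69.9
[-0.707 -0.005  1.986  0.64   0.706 -2.647] [ 0.60272577 -0.21154127  0.20938807]
```

```bash
python3 steer.py '0 0 0 -0.0065 0 -0.0081 0;0 0 0 0 0 0 0' | grep -E "eef_pos|force"
python3 steer.py '0 0 0 -0.0065 0 -0.0081 0;0 0 0 0 0 0 0' | grep -E "eef_pos|force"
python3 - <<'E'
from h import *
cv2.imwrite("pics/s2.png",cv2.resize(arm.camera("scene")[140:350,280:530,::-1],None,fx=3,fy=3))
E
```

```text
eef_pos: [0.6125, -0.2119, 0.1986]
wrist_force: [5.5, -18.4, -23.6]
grip_force: 65.3
eef_pos: [0.6102, -0.2116, 0.2045]
wrist_force: [4.0, -22.0, -33.9]
grip_force: 60.0
```

View pics/s2.png

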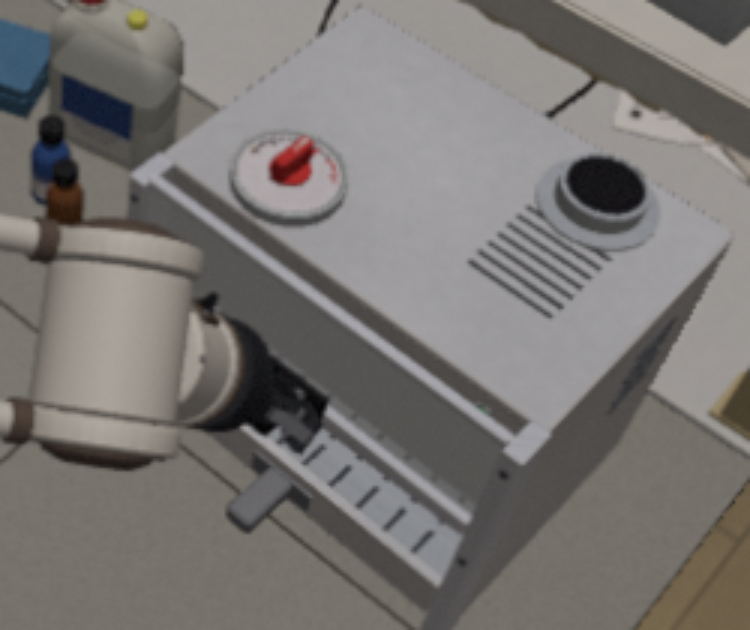

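Sash is at its stop: the scene picture shows its rail lifted clear of the tray front at about (360,500). I'll release it and back off before flipping the wrist half a turn, since joint 6 was at its limit.

```bash
python3 steer.py '0 0 0 0.0052 0 0.0065 0;0 0 0 0 0 0 0.085;0 0 0 0 0 0 0.085;0 0 0 0 0 0 0.085;0 0 0 0 0 0 0.085' | grep -E "eef_pos|force"
python3 steer.py '0 0 0 0 0 -0.035 0.085;0 0 0 0 0 -0.035 0.085;0 0 0 0 0 -0.035 0.085;0 0 0.1 0 0 0 0.085;0 0 0.1 0 0 0 0.085' | grep -E "eef_pos|force"
python3 - <<'E'
from h import *
s=arm.get_state(); print(s["joint_pos"].round(3))
E
```

```text
eef_pos: [0.6164, -0.2093, 0.208]
wrist_force: [-0.5, 0.4, -0.3]
grip_force: 0.0
eef_pos: [0.5507, -0.2082, 0.2934]
wrist_force: [-0.2, 1.4, -0.3]
grip_force: 0.0
[-0.808 -0.289  2.035  0.572  0.952 -2.377]
```

```bash
cat >> h.py <<'E'
Z=np.diag([-1.,-1,1])
E
python3 - <<'E'
from h import *
s=arm.get_state(); R=s["ee_rot"]@Ro.from_rotvec([0,0,2.88]).as_matrix()
p=plan([.50,-.2115,.17],R)
T=tool(CAB[2],.7)@Z
g=np.array([.6075,-.2115,.039])
q=plan(g-.07*T[:,2],T,grasp=True,s=p); plan(g,T,grasp=True,s=q)
E
```

```text
n 24 row 0.0 0.0 0.12 -0.0004 -0.0071 0.0027
n 3 row 0.003 0.0057 0.0174 -0.0003 -0.001 0.0395
n 2 row 0.0 0.0 0.0 0.0 -0.0 0.035
```

```bash
python3 steer.py '0 0 0.12 0 0 0 0.085;0 0 0.12 0 0 0 0.085;0 0 0.12 0 0 0 0.085;0 0 0.12 0 0 0 0.085;0 0 0.12 0 0 0 0.085' >/dev/null
python3 steer.py '0 0 0.12 0 0 0 0.085;0 0 0.12 0 0 0 0.085;0 0 0.12 0 0 0 0.085;0 0 0.12 0 0 0 0.085;0 0 0.12 0 0 0 0.085' >/dev/null
python3 steer.py '0 0 0.12 0 0 0 0.085;0 0 0.12 0 0 0 0.085;0 0 0.12 0 0 0 0.085;0 0 0.12 0 0 0 0.085;0 0 0.12 0 0 0 0.085' >/dev/null
python3 steer.py '0 0 0.12 0 0 0 0.085;0 0 0.12 0 0 0 0.085;0 0 0.12 0 0 0 0.085;0 0 0.12 0 0 0 0.085;0 0 0.12 0 0 0 0.085' >/dev/null
python3 steer.py '0 0 0.12 0 0 0 0.085;0 0 0.12 0 0 0 0.085;0 0 0.12 0 0 0 0.085;0 0 0.12 0 0 0 0.085;0 0 0 0 0 0 0.085'
python3 - <<'E'
from h import *
s=arm.get_state(); print(s["joint_pos"].round(3))
T=tool(CAB[2],.7)@Z
g=np.array([.6075,-.2115,.039])
q=plan(g-.10*T[:,2],T,grasp=True); plan(g,T,grasp=True,s=q)
E
```

```text
clock: 8.08
eef_pos: [0.5505, -0.2071, 0.2899]
ee_rot: [[0.778, 0.016, 0.628], [0.036, -0.999, -0.019], [0.627, 0.037, -0.778]]
wrist_force: [0.2, 0.3, -0.3]
width: 0.0849
grip_force: 0.0
[-0.807 -0.285  2.037  0.572  0.951  0.501]
n 5 row 0.001 0.0042 0.0104 -0.0232 -0.0002 0.0298
n 3 row 0.0 0.0 0.0 0.0 -0.0 0.0333
```

```bash
python3 steer.py '0.001 0.0042 0.0104 -0.0232 0 0.0298 0.085;0.001 0.0042 0.0104 -0.0232 0 0.0298 0.085;0.001 0.0042 0.0104 -0.0232 0 0.0298 0.085;0.001 0.0042 0.0104 -0.0232 0 0.0298 0.085;0.001 0.0042 0.0104 -0.0232 0 0.0298 0.085' >/dev/null
python3 steer.py '0 0 0 0 0 0 0.085;0 0 0 0 0 0 0.085'
python3 - <<'E'
from h import *
s=arm.get_state(); print(s["joint_pos"].round(3))
cv2.imwrite("pics/w2.png",arm.camera("wrist")[:,:,::-1])
T=tool(CAB[2],.7)@Z
g=np.array([.6075,-.2115,.039])
plan(g,T,grasp=True)
print(proj("wrist",[cab(-.070,0,.039),[.5875,-.2115,.039]],s))
E
```

```text
clock: 8.67
eef_pos: [0.554, -0.2104, 0.0986]
ee_rot: [[0.768, -0.017, 0.641], [-0.015, -1.0, -0.01], [0.641, -0.002, -0.768]]
wrist_force: [1.2, -0.8, 0.3]
width: 0.0847
grip_force: 0.0
[-0.819  0.027  2.189  0.928  0.614  0.073]
n 3 row -0.0 0.0001 0.0013 -0.0002 -0.0006 0.0335
[[272.75561371 234.24664055]
 [277.45999097 234.18332916]]
```

View pics/w2.png

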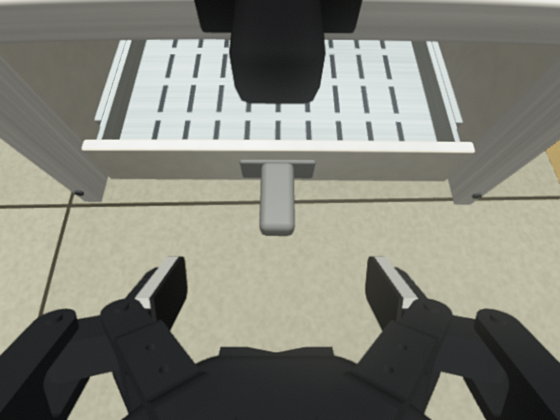

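The tray grip is centred at column 277 with its free end near row 233, matching the prediction. I'll grasp it.

```bash
python3 steer.py '0 0 0 0 -0.0006 0.0335 0.085;0 0 0 0 -0.0006 0.0335 0.085;0 0 0 0 -0.0006 0.0335 0.085;0 0 0 0 0 0 0.085' | grep -E "eef|force"
python3 steer.py '0 0 0 0 0 0 0;0 0 0 0 0 0 0;0 0 0 0 0 0 0;0 0 0 0 0 0 0;0 0 0 0 0 0 0' >/dev/null
python3 steer.py '0 0 0 0 0 0 0'
python3 - <<'E'
from h import *
s=arm.get_state()
plan(s["eef_pos"]-.205*np.array([np.cos(CAB[2]),np.sin(CAB[2]),0]),n=8)
E
```

```text
eef_pos: [0.6213, -0.2106, 0.0213]
wrist_force: [-0.4, 0.9, -0.1]
grip_force: 0.0
clock: 9.55
eef_pos: [0.6201, -0.2122, 0.0262]
ee_rot: [[0.763, -0.02, 0.646], [-0.014, -1.0, -0.015], [0.646, 0.002, -0.763]]
wrist_force: [-13.1, 2.8, 15.5]
width: 0.0252
grip_force: 57.6
n 8 row 0.0 0.0 0.0 -0.0196 -0.0 -0.0166
```

```bash
python3 steer.py '0 0 0 -0.0196 0 -0.0166 0;0 0 0 -0.0196 0 -0.0166 0;0 0 0 -0.0196 0 -0.0166 0;0 0 0 -0.0196 0 -0.0166 0;0 0 0 -0.0196 0 -0.0166 0' | grep -E "eef|force"
python3 steer.py '0 0 0 -0.0196 0 -0.0166 0;0 0 0 -0.0196 0 -0.0166 0;0 0 0 -0.0196 0 -0.0166 0;0 0 0 0 0 0 0' | grep -E "eef|force"
python3 steer.py '0 0 0 -0.003 0 -0.0025 0;0 0 0 0 0 0 0' | grep -E "eef|force"
python3 - <<'E'
from h import *
s=arm.get_state();print(s["joint_pos"].round(3))
E
```

```text
eef_pos: [0.4916, -0.2088, 0.0263]
wrist_force: [4.2, 3.2, 6.5]
grip_force: 69.7
eef_pos: [0.414, -0.2069, 0.0266]
wrist_force: [-2.6, 11.6, 20.2]
grip_force: 72.8
eef_pos: [0.4123, -0.2069, 0.027]
wrist_force: [18.1, 6.8, 3.4]
grip_force: 73.0
[-1.178 -0.091  2.516  1.1    0.732 -0.447]
```

```bash
python3 steer.py '0 0 0 -0.003 0 -0.0025 0;0 0 0 0 0 0 0' | grep -E "eef|force"
python3 steer.py '0 0 0 0.003 0 0.0025 0;0 0 0 0 0 0 0.085;0 0 0 0 0 0 0.085;0 0 0 0 0 0 0.085;0 0 0 0 0 0 0.085' | grep -E "eef|force"
python3 steer.py '0 0 0 0 0 -0.03 0.085;0 0 0 0 0 -0.03 0.085;0 0 0 0 0 -0.03 0.085;0 0 0 0 0 -0.03 0.085;0 0 0 0 0 -0.03 0.085' | grep -E "eef|force"
python3 - <<'E'
from h import *
s=arm.get_state();print(s["joint_pos"].round(3))
im=arm.camera("top"); cv2.imwrite("pics/t2.png",im[:,:,::-1])
E
```

```text
eef_pos: [0.4096, -0.2067, 0.0276]
wrist_force: [44.9, 2.4, -14.6]
grip_force: 66.9
eef_pos: [0.4099, -0.2075, 0.0243]
wrist_force: [-0.1, 0.2, 0.1]
grip_force: 0.0
eef_pos: [0.3154, -0.2046, 0.1363]
wrist_force: [-0.1, -1.1, 0.8]
grip_force: 0.0
[-1.575 -0.837  2.681  0.719  1.353 -0.167]
```

View pics/t2.png

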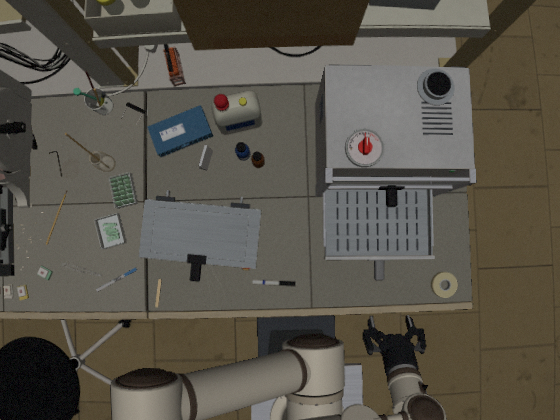

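The tray is pulled fully out, spanning columns 323–433 and rows 187–261. The pointer knob is unchanged and the lid is still shut. Next is the lid.

Run:
```python
from h import *
R=tool(-.119,0)@Z
s=plan([.427,.2865,.19],R); s=plan([.427,.2865,.102],R,grasp=True,s=s)
im=cv2.imread("pics/t2.png"); 
cv2.imwrite("pics/c6.png",cv2.resize(im[175:290,310:460],None,fx=5,fy=5,interpolation=cv2.INTER_CUBIC))
```

```text
n 13 row -0.0013 -0.0538 0.0077 0.0073 -0.0387 -0.0013
n 3 row 0.0 0.0 0.0 0.0 0.0 0.0357
```

View pics/c6.png

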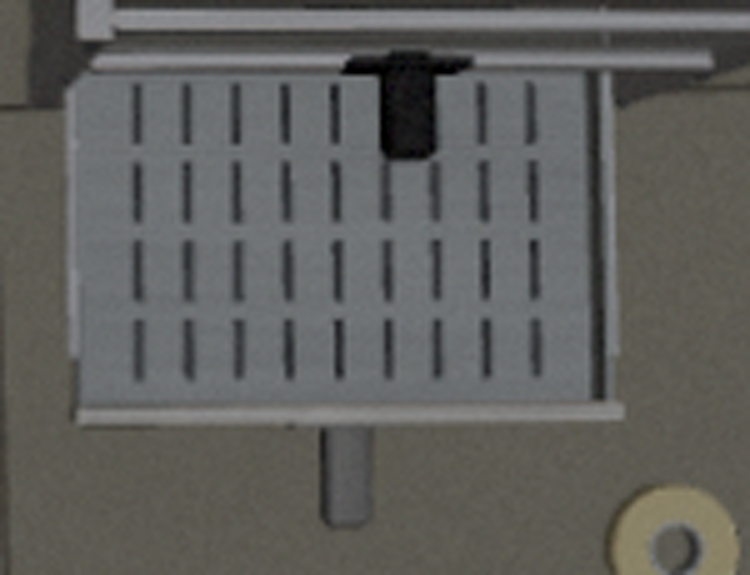

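The slot pattern's middle, taken as the tray floor centre, is at about (377.6,221.6) in the top view. I'll head to the lid grip.

```bash
python3 steer.py '-0.0013 -0.0538 0.0077 0.0073 -0.0387 -0.0013 0.085;-0.0013 -0.0538 0.0077 0.0073 -0.0387 -0.0013 0.085;-0.0013 -0.0538 0.0077 0.0073 -0.0387 -0.0013 0.085;-0.0013 -0.0538 0.0077 0.0073 -0.0387 -0.0013 0.085;-0.0013 -0.0538 0.0077 0.0073 -0.0387 -0.0013 0.085' | grep eef
python3 steer.py '-0.0013 -0.0538 0.0077 0.0073 -0.0387 -0.0013 0.085;-0.0013 -0.0538 0.0077 0.0073 -0.0387 -0.0013 0.085;-0.0013 -0.0538 0.0077 0.0073 -0.0387 -0.0013 0.085;-0.0013 -0.0538 0.0077 0.0073 -0.0387 -0.0013 0.085;-0.0013 -0.0538 0.0077 0.0073 -0.0387 -0.0013 0.085' | grep eef
python3 steer.py '0 0 0 0 0 0 0.085' | grep eef
python3 - <<'E'
from h import *
print(arm.get_state()["joint_pos"].round(3))
R=tool(-.119,0)@Z
s=plan([.427,.2865,.19],R)
t=onz("top",[[377.6,221.6]],.026)[0]; F,o=frame(CAB); print("tray",t,F.T@(t-o))
print("tray edges",[(F.T@(onz("top",[u],.026)[0]-o)).round(3) for u in([337.5,221.6],[417.4,221.6],[377.6,192],[377.6,251.4])])
E
```

```text
eef_pos: [0.361, -0.0643, 0.1312]
eef_pos: [0.396, 0.0967, 0.1542]
eef_pos: [0.3962, 0.1026, 0.1534]
[-0.082 -0.448  2.311  0.056  1.046  1.533]
n 5 row -0.0102 -0.0463 0.0106 0.0039 -0.0374 -0.0058
tray [ 0.55298105 -0.21051017  0.026     ] [-0.1044747  -0.00320469  0.026     ]
tray edges [array([-0.104,  0.11 ,  0.026]), array([-0.105, -0.117,  0.026]), array([-0.021, -0.005,  0.026]), array([-0.188, -0.002,  0.026])]
```

```bash
python3 steer.py '-0.0102 -0.0463 0.0106 0.0039 -0.0374 -0.0058 0.085;-0.0102 -0.0463 0.0106 0.0039 -0.0374 -0.0058 0.085;-0.0102 -0.0463 0.0106 0.0039 -0.0374 -0.0058 0.085;-0.0102 -0.0463 0.0106 0.0039 -0.0374 -0.0058 0.085;-0.0102 -0.0463 0.0106 0.0039 -0.0374 -0.0058 0.085' | grep eef
python3 steer.py '0 0 0 0 0 0 0.085;0 0 0 0 0 0 0.085' | grep eef
python3 - <<'E'
from h import *
s=arm.get_state();print(s["joint_pos"].round(3))
im=arm.camera("wrist"); cv2.imwrite("pics/w3.png",im[:,:,::-1])
R=tool(-.119,0)@Z
q=plan([.427,.2865,.102],R,grasp=True)
print(proj("wrist",[[.4077,.2882,.103],[.427,.2865,.103],[.4547,.2831,.103]],s).round(0).tolist())
E
```

```text
eef_pos: [0.4289, 0.2802, 0.1902]
eef_pos: [0.4293, 0.2794, 0.1892]
[ 0.343  0.031  1.819 -0.005  1.29   2.045]
n 3 row 0.0011 -0.0014 -0.0039 -0.001 -0.0027 0.0354
[[269.0, 237.0], [268.0, 214.0], [267.0, 179.0]]
```

View pics/w3.png

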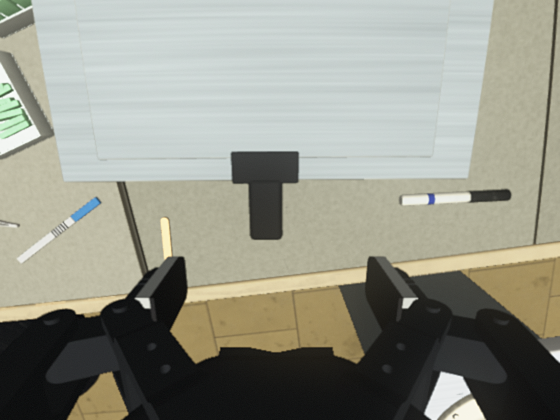

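The lid grip appears with its free end at (266,239) and the lid edge at row 180, agreeing with the prediction. I'll go down and pinch it.

```bash
python3 steer.py '0.001 -0.0014 -0.004 -0.001 -0.0027 0.0354 0.085;0.001 -0.0014 -0.004 -0.001 -0.0027 0.0354 0.085;0.001 -0.0014 -0.004 -0.001 -0.0027 0.0354 0.085;0 0 0 0 0 0 0.085;0 0 0 0 0 0 0.085' 40 | grep -E "eef|force"
python3 steer.py '0 0 0 0 0 0 0;0 0 0 0 0 0 0;0 0 0 0 0 0 0;0 0 0 0 0 0 0;0 0 0 0 0 0 0' >/dev/null
python3 steer.py '0 0 0 0 0 0 0'
python3 - <<'E'
from h import *
s=arm.get_state(); p=s["eef_pos"]; R=s["ee_rot"]; print(R.round(3).tolist())
x=np.array([np.cos(-.119),np.sin(-.119),0]); last=np.zeros(3); n=13; A=1.82
for k in range(1,n+1):
    a=A*k/n; d=R.T@(.184*((1-np.cos(a))*x+np.sin(a)*np.array([0,0,1]))); print((d-last).round(4)); last=d
E
```

```text
eef_pos: [0.4255, 0.2849, 0.0829]
wrist_force: [0.9, -0.5, 0.6]
grip_force: 0.0
clock: 13.98
eef_pos: [0.4283, 0.2875, 0.0854]
ee_rot: [[0.993, -0.119, 0.003], [-0.119, -0.993, 0.002], [0.003, -0.002, -1.0]]
wrist_force: [-1.4, 0.5, 6.7]
width: 0.025
grip_force: 41.9
[[0.993, -0.119, 0.003], [-0.119, -0.993, 0.002], [0.003, -0.002, -1.0]]
[ 0.0019 -0.0001 -0.0257]
[ 0.0054 -0.0001 -0.0252]
[ 0.0089 -0.0001 -0.0241]
[ 0.0122 -0.0001 -0.0227]
[ 0.0152 -0.0001 -0.0207]
[ 0.018  -0.0001 -0.0184]
[ 0.0204 -0.0001 -0.0157]
[ 0.0224 -0.     -0.0127]
[ 0.0239 -0.     -0.0095]
[ 0.025  -0.     -0.0061]
[ 0.0256 -0.     -0.0025]
[ 0.0257 -0.      0.0011]
[ 0.0253 -0.      0.0047]
```

```bash
python3 steer.py '0 0 0 0.002 0 -0.026 0;0 0 0 0.0054 0 -0.0252 0;0 0 0 0.009 0 -0.0241 0;0 0 0 0.0122 0 -0.0227 0;0 0 0 0.0152 0 -0.0207 0' | grep -E "eef|force"
python3 steer.py '0 0 0 0.018 0 -0.0184 0;0 0 0 0.0204 0 -0.0157 0;0 0 0 0.0224 0 -0.0127 0;0 0 0 0.024 0 -0.0095 0;0 0 0 0 0 0 0' | grep -E "eef|force"
```

```text
eef_pos: [0.4708, 0.2822, 0.2034]
wrist_force: [6.8, 5.7, -9.9]
grip_force: 41.5
eef_pos: [0.5578, 0.2716, 0.2604]
wrist_force: [-2.0, 3.7, 3.9]
grip_force: 46.8
```

```bash
python3 steer.py '0 0 0 0.025 0 -0.0061 0;0 0 0 0.0256 0 -0.0025 0;0 0 0 0.0257 0 0.0011 0;0 0 0 0.0253 0 0.0047 0;0 0 0 0 0 0 0' | grep -E "eef|force"
python3 steer.py '0 0 0 0 0 0 0.085;0 0 0 0 0 0 0.085;0 0 0 0 0 0 0.085;0 0 0 0 0 0 0.085;0 0 0 0 0 -0.03 0.085' | grep -E "eef|force"
python3 steer.py '0 0 0 0 0 -0.035 0.085;0 0 0 -0.02 0 -0.03 0.085;0 0 0 -0.035 0 0 0.085;0 0 0 -0.035 0 0 0.085;0 0 0 -0.035 0 0 0.085' | grep -E "eef|force"
python3 steer.py '0 0 0 -0.035 0 0 0.085;0 0 0 -0.035 0 0 0.085;0 0 0 0 0 0 0.085;0 0 0 0 0 0 0.085;0 0 0 0 0 0 0.085' | grep -E "eef|force"
python3 - <<'E'
from h import *
s=arm.get_state();print(s["joint_pos"].round(3))
im=arm.camera("wrist"); cv2.imwrite("pics/w4.png",im[:,:,::-1])
np.save("w4.npy",s,allow_pickle=True)
cv2.imwrite("pics/t4.png",arm.camera("top")[:,:,::-1])
E
```

```text
eef_pos: [0.6593, 0.2592, 0.2618]
wrist_force: [2.2, 2.3, 2.8]
grip_force: 53.7
eef_pos: [0.6522, 0.2587, 0.2845]
wrist_force: [-0.5, 0.7, -1.3]
grip_force: 0.0
eef_pos: [0.5299, 0.2741, 0.3576]
wrist_force: [-0.1, 0.3, 0.1]
grip_force: 0.0
eef_pos: [0.4621, 0.2824, 0.3572]
wrist_force: [0.7, -1.3, 0.9]
grip_force: 0.0
[ 0.325  0.017  1.503 -0.     1.619  2.016]
```

View pics/w4.png

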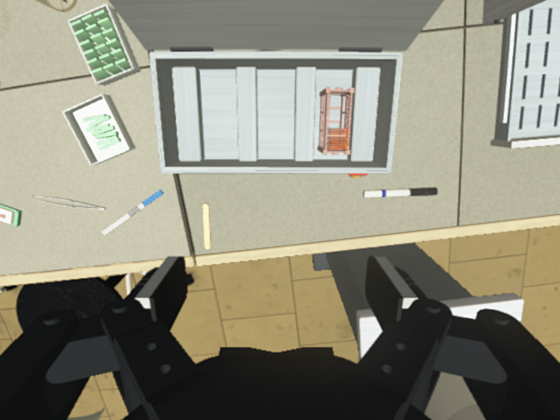

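The lid rests open. The tank holds one rack, in the right-hand bay at about columns 320–354 and rows 88–155; the other two bays are empty. My 14 views are used up, so from here I rely on numeric measurements.

```bash
cat >> h.py <<'E'
def rackmask(im):
    h=cv2.cvtColor(im,cv2.COLOR_RGB2HSV); return (((h[:,:,0]<14)|(h[:,:,0]>168))&(h[:,:,1]>70)&(h[:,:,2]>70)).astype(np.uint8)
def blobs(m,amin=60):
    m=cv2.morphologyEx(m,cv2.MORPH_CLOSE,np.ones((7,7),np.uint8))
    n,l,st,c=cv2.connectedComponentsWithStats(m); return [(st[i].tolist(),c[i].round(1).tolist(),l==i) for i in range(1,n) if st[i,4]>amin]
E
python3 - <<'E'
from h import *
s=np.load("w4.npy",allow_pickle=True).item()
im=cv2.imread("pics/w4.png")[:,:,::-1].copy()
im[240:]=0
for st,c,m in blobs(rackmask(im)): print(st,c,cv2.minAreaRect(np.argwhere(m)[:,::-1].astype(np.float32)))
Tk=onz("wrist",[[150,54],[403,53],[391,172],[162,172]],.1,s); print(Tk.round(4), Tk.mean(0))
print(onz("wrist",[[320,88],[354,88],[351,155],[320,155],[337,122]],.076,s).round(4))
e=rackmask(im)[80:162,312:362]
for r in e[::2]: print("".join(".#"[v] for v in r))
E
```

```text
[321, 111, 30, 40, 539] [339.0, 137.9] ((336.2436218261719, 130.58883666992188), (27.643856048583984, 40.895809173583984), 4.085616588592529)
[[0.625  0.4166 0.1   ]
 [0.5896 0.1135 0.1   ]
 [0.4459 0.1315 0.1   ]
 [0.482  0.4328 0.1   ]] [0.53564949 0.27361537 0.1       ]
[[0.5629 0.2131 0.076 ]
 [0.5578 0.1688 0.076 ]
 [0.4711 0.1777 0.076 ]
 [0.4761 0.2203 0.076 ]
 [0.5173 0.194  0.076 ]]
..................................................
..................................................
..................................................
..................................................
..................................................
..................................................
..............#...#####.#.###.####...#............
..................................................
..................................................
..............................#...................
..............................#...................
..............................#...................
..............#...................................
..........................................
[... 685 characters left out ...]
....#####################............
..................############.#######............
................######################............
.................####################.............
...............#######################............
.................#####################............
................######################............
...............######################.............
.........#......####################..............
..................................................
..................................................
..................................................
..................................................
..................................................
```

```bash
cat >> h.py <<'E'
TANK=(.5356,.2736,-.120)
def tank(x,y,z): R,t=frame(TANK); return R@[x,y,z]+t
def rackmask(im): a=cv2.GaussianBlur(im,(3,3),0).astype(int); return ((a[:,:,0]-a[:,:,1]>22)&(a[:,:,0]-a[:,:,2]>12)).astype(np.uint8)
E
python3 - <<'E'
from h import *
plan([.519,.193,.19],tool(-.12,0)@Z)
E
```

```text
n 5 row -0.0001 -0.0004 -0.0001 0.0132 0.0164 0.0334
```

```bash
python3 steer.py '0 0 0 0.0132 0.0164 0.0334 0.085;0 0 0 0.0132 0.0164 0.0334 0.085;0 0 0 0.0132 0.0164 0.0334 0.085;0 0 0 0.0132 0.0164 0.0334 0.085;0 0 0 0.0132 0.0164 0.0334 0.085'| grep -E "force"
python3 steer.py '0 0 0 0 0 0 0.085;0 0 0 0 0 0 0.085;0 0 0 0 0 0 0.085' | grep -E "eef"
python3 - <<'E'
from h import *
s=arm.get_state(); im=arm.camera("wrist"); np.save("w5.npy",s,allow_pickle=True); cv2.imwrite("pics/w5.png",im[:,:,::-1])
m=rackmask(im)
for st,c,_ in blobs(m,150): print(st,c)
x0=180;x1=400;y0=60;y1=380
for r in m[y0:y1:7,x0:x1:3]: print("".join(".#"[v] for v in r))
X=[tank(dx,-.084+dy,.076) for dx in(.044,-.044) for dy in(.019,-.019)]; print(proj("wrist",X,s).round(0).tolist())
E
```

```text
wrist_force: [0.7, -0.2, 0.1]
grip_force: 0.0
eef_pos: [0.5191, 0.1935, 0.191]
[257, 149, 43, 100, 2408] [277.7, 205.9]
..........................................................................
..........................................................................
..........................................................................
..........................................................................
..........................................................................
..........................................................................
..........................................................................
..........................................................................
..........................................................................
..........................................................................
..........................................................................
..........................................................................
..........................................................................
.....
[... 1834 characters left out ...]
...................................
..........................................................................
..........................................................................
..........................................................................
..........................................................................
..........................................................................
..........................................................................
..........................................................................
..........................................................................
[[257.0, 142.0], [303.0, 142.0], [258.0, 241.0], [300.0, 241.0]]
```

Run:
```python
from h import *
s=np.load("w5.npy",allow_pickle=True).item(); P=onz("wrist",[[278.5,149],[278.5,249],[257.5,200],[299.5,200],[278.5,197]],.076,s); print(P.round(4),np.linalg.norm(P[0]-P[1]),np.linalg.norm(P[2]-P[3]))
m=rackmask(cv2.imread("pics/w5.png")[:,:,::-1])
for r in range(165,245,12): c=np.flatnonzero(m[r,230:330])+230; print(r,c.min(),c.max())
c=(P[0]+P[1])/2; print(c)
g=np.array([c[0],c[1],.014+.054]); plan(g,tool(-.12,0)@Z,grasp=True)
```

```text
[[0.5634 0.1866 0.076 ]
 [0.4738 0.1972 0.076 ]
 [0.522  0.21   0.076 ]
 [0.5176 0.1736 0.076 ]
 [0.5224 0.1914 0.076 ]] 0.09028320338376011 0.036643928692286075
165 259 297
177 259 296
189 260 296
201 260 295
213 260 295
225 260 295
237 259 296
[0.51858759 0.19189553 0.076     ]
n 4 row -0.0005 -0.0011 0.0002 -0.0003 0.0006 0.0357
```

```bash
python3 steer.py '0 0 0 0 0 0 0.062;0 0 0 0 0 0 0.062;0 0 0 0 0.0008 0.0355 0.062;0 0 0 0 0.0008 0.0355 0.062;0 0 0 0 0.0008 0.0355 0.062' 35| grep -E "force|eef"
python3 steer.py '0 0 0 0 0 0.034 0.062;0 0 0 0 0 0 0.062;0 0 0 0 0 0 0.062' | grep -E "eef|force|wid"
python3 steer.py '0 0 0 0 0 0 0.02;0 0 0 0 0 0 0.02;0 0 0 0 0 0 0.02;0 0 0 0 0 0 0.02;0 0 0 0 0 0 0.02' | grep -E "eef|force|wid"
python3 steer.py '0 0 0 0 0 0 0.02;0 0 0 0 0 0 0.02'  | grep -E "eef|force|wid"
```

```text
eef_pos: [0.5192, 0.1918, 0.0842]
wrist_force: [-0.2, 0.3, -0.9]
grip_force: 0.0
eef_pos: [0.5182, 0.1916, 0.0496]
wrist_force: [0.9, 1.1, -0.3]
width: 0.0621
grip_force: 0.0
eef_pos: [0.5185, 0.1912, 0.0504]
wrist_force: [-0.1, 0.8, 6.2]
width: 0.0326
grip_force: 36.2
eef_pos: [0.5185, 0.1912, 0.0504]
wrist_force: [-1.6, 0.6, 6.2]
width: 0.0331
grip_force: 36.2
```

```bash
python3 steer.py '0 0 0 0 0 -0.03 0.02;0 0 0 0 0 -0.035 0.02;0 0 0 0 0 -0.035 0.02;0 0 0 0 0 -0.035 0.02;0 0 0 0 0 0 0.02'  | grep -E "eef|force|wid"
python3 - <<'E'
from h import *
s=arm.get_state(); R=tool(CAB[2],0)@Z
t=cab(-.1325,.083,.18); print(t); q=plan(t,R,n=8); plan(cab(-.1325,.083,.07),R,s=q)
E
```

```text
eef_pos: [0.5221, 0.1915, 0.1924]
wrist_force: [1.0, 0.4, -0.9]
width: 0.0329
grip_force: 35.9
[ 0.52677209 -0.12373601  0.18      ]
n 8 row -0.0004 -0.0018 -0.0123 0.0036 0.0393 0.0015
n 3 row 0.0 0.0 0.0 0.0 0.0 0.0367
```

```bash
python3 steer.py '0 -0.0018 -0.0123 0.0036 0.0393 0.0015 0.02;0 -0.0018 -0.0123 0.0036 0.0393 0.0015 0.02;0 -0.0018 -0.0123 0.0036 0.0393 0.0015 0.02;0 -0.0018 -0.0123 0.0036 0.0393 0.0015 0.02;0 -0.0018 -0.0123 0.0036 0.0393 0.0015 0.02'  | grep -E "eef"
python3 steer.py '0 -0.0018 -0.0123 0.0036 0.0393 0.0015 0.02;0 -0.0018 -0.0123 0.0036 0.0393 0.0015 0.02;0 -0.0018 -0.0123 0.0036 0.0393 0.0015 0.02;0 0 0 0 0 0 0.02;0 0 0 0 0 0 0.02'  | grep -E "eef|force|wid"
python3 - <<'E'
from h import *
s=arm.get_state(); R=tool(CAB[2],0)@Z; print(s["joint_pos"].round(3))
plan(cab(-.1325,.083,.072),R)
im=arm.camera("top"); cv2.imwrite("pics/t5.png",im[:,:,::-1])
for st,c,_ in blobs(rackmask(im),15): print(st,c)
E
```

```text
eef_pos: [0.5159, -0.0079, 0.1756]
eef_pos: [0.5216, -0.1264, 0.1709]
wrist_force: [-0.8, 0.2, -1.9]
width: 0.0328
grip_force: 36.3
[-0.46   0.125  1.757 -0.004  1.273  1.137]
n 3 row -0.0007 0.0048 -0.0014 0.002 -0.0009 0.0329
[165, 47, 15, 30, 268] [172.2, 62.7]
[213, 94, 16, 17, 206] [220.9, 101.7]
[357, 132, 21, 23, 275] [366.2, 143.6]
[240, 265, 11, 5, 42] [245.0, 266.9]
```

```bash
python3 steer.py '0 0.0048 -0.0014 0.002 -0.0009 0.0329 0.02;0 0.0048 -0.0014 0.002 -0.0009 0.0329 0.02;0 0.0048 -0.0014 0.002 -0.0009 0.0329 0.02;0 0 0 0 0 0 0.02;0 0 0 0 0 0 0.02'  | grep -E "eef|rot|force|wid"
python3 steer.py '0 0 0 0 0 0.006 0.02;0 0 0 0 0 0 0.02'  | grep -E "eef|force|wid"
python3 steer.py '0 0 0 0 0 0.003 0.02;0 0 0 0 0 0 0.02'  | grep -E "eef|force|wid"
```

```text
eef_pos: [0.5257, -0.1197, 0.0715]
ee_rot: [[1.0, -0.015, -0.004], [-0.015, -1.0, 0.004], [-0.004, -0.004, -1.0]]
wrist_force: [0.6, -0.3, -1.0]
width: 0.0327
grip_force: 36.3
eef_pos: [0.5289, -0.1221, 0.0689]
wrist_force: [-1.3, -0.0, -1.8]
width: 0.0331
grip_force: 36.3
eef_pos: [0.5284, -0.1222, 0.0653]
wrist_force: [-0.1, 0.4, -1.5]
width: 0.033
grip_force: 36.3
```

```bash
python3 steer.py '0 0 0 0 0 0.002 0.02;0 0 0 0 0 0 0.02'  | grep -E "eef|wrist"
python3 steer.py '0 0 0 0 0 0.002 0.02;0 0 0 0 0 0 0.02'  | grep -E "eef|wrist"
```

```text
eef_pos: [0.5278, -0.122, 0.0625]
wrist_force: [-0.4, -0.6, -0.6]
eef_pos: [0.5292, -0.1221, 0.0623]
wrist_force: [-0.8, 2.8, 8.0]
```

```bash
python3 steer.py '0 0 0 0 0 0.0015 0.02;0 0 0 0 0 0 0.02'  | grep -E "eef|wrist"
```

```text
eef_pos: [0.5304, -0.1222, 0.0623]
wrist_force: [-1.4, 5.1, 14.7]
```

```bash
python3 steer.py '0 0 0 0 0 -0.003 0.02;0 0 0 0 0 0 0.06;0 0 0 0 0 0 0.06;0 0 0 0 0 0 0.06;0 0 0 0 0 0 0.06'  | grep -E "eef|wrist"
python3 steer.py '0 0 0 0 0 -0.02 0.06;0 0 0 0 0 -0.035 0.06;0 0 0 0 0 -0.035 0.085;0 0 0 0 0 -0.035 0.085;0 0 0 0 0 0 0.085'  | grep -E "eef|wrist"
python3 - <<'E'
from h import *
s=arm.get_state(); im=arm.camera("wrist"); np.save("w6.npy",s,allow_pickle=True); cv2.imwrite("pics/w6.png",im[:,:,::-1])
m=rackmask(im)
for st,c,_ in blobs(m,150): print(st,c)
F,o=frame(CAB)
for r in range(120,270,15):
    c=np.flatnonzero(m[r]); 
    if len(c): print(r,c.min(),c.max())
print(proj("wrist",[cab(-.1325+a,.083+b,.026+.062) for a in(.044,-.044) for b in(.019,-.019)],s).round(0).tolist())
E
```

```text
eef_pos: [0.5273, -0.1219, 0.0613]
wrist_force: [0.0, -0.0, 0.6]
eef_pos: [0.5315, -0.124, 0.1947]
wrist_force: [0.6, -0.2, 1.1]
[251, 155, 45, 102, 2585] [272.4, 212.4]
165 252 294
180 254 291
195 253 291
210 254 291
225 254 291
240 254 291
255 252 293
[[253.0, 158.0], [299.0, 158.0], [254.0, 258.0], [297.0, 258.0]]
```

Run:
```python
from h import *
T=tool(CAB[2],.69)@Z; g=np.array([.4095,-.2078,.0255])
s=plan(g-.06*T[:,2]+[0,0,.10],T); s=plan(g-.06*T[:,2],T,s=s); s=plan(g,T,s=s)
```

```text
n 6 row 0.0002 0.1134 0.0008 -0.0265 0.0144 -0.0045
n 3 row 0.0 0.0 0.0 -0.0212 0.0 0.0257
n 2 row 0.0 0.0 0.0 0.0 -0.0 0.03
```

```bash
python3 steer.py '0 0.1134 0.0008 -0.0265 0.0144 -0.0045 0.085;0 0.1134 0.0008 -0.0265 0.0144 -0.0045 0.085;0 0.1134 0.0008 -0.0265 0.0144 -0.0045 0.085;0 0.1134 0.0008 -0.0265 0.0144 -0.0045 0.085;0 0.1134 0.0008 -0.0265 0.0144 -0.0045 0.085' 60 | grep -E "eef|wrist"
python3 steer.py '0 0.1134 0.0008 -0.0265 0.0144 -0.0045 0.085;0 0 0 0 0 0 0.085;0 0 0 0 0 0 0.085' | grep -E "eef|wrist"
python3 - <<'E'
from h import *
print(arm.get_state()["joint_pos"].round(3))
T=tool(CAB[2],.69)@Z; g=np.array([.4095,-.2078,.0255])
s=plan(g-.06*T[:,2],T,n=4); s=plan(g,T,s=s)
E
```

```text
eef_pos: [0.4008, -0.1859, 0.1798]
wrist_force: [-2.5, -0.3, 0.1]
eef_pos: [0.3797, -0.1974, 0.1711]
wrist_force: [0.6, -0.3, 0.0]
[-1.196 -0.632  2.477  0.622  1.132  0.185]
n 4 row -0.0025 0.0218 -0.0041 -0.0164 0.0027 0.0188
n 2 row 0.0 0.0 0.0 0.0 -0.0 0.03
```

```bash
python3 steer.py '-0.0025 0.0218 -0.0041 -0.0164 0.0027 0.0188 0.085;-0.0025 0.0218 -0.0041 -0.0164 0.0027 0.0188 0.085;-0.0025 0.0218 -0.0041 -0.0164 0.0027 0.0188 0.085;-0.0025 0.0218 -0.0041 -0.0164 0.0027 0.0188 0.085;0 0 0 0 0 0 0.085' | grep -E "eef|wrist"
python3 - <<'E'
from h import *
print(arm.get_state()["joint_pos"].round(3))
T=tool(CAB[2],.69)@Z; g=np.array([.4095,-.2078,.0255])
s=plan(g,T,n=2)
E
```

```text
eef_pos: [0.3734, -0.2012, 0.0692]
wrist_force: [0.0, 1.4, -0.5]
[-1.303 -0.383  2.599  0.87   0.929 -0.265]
n 2 row -0.007 0.0013 0.0023 0.0001 0.0032 0.0283
```

```bash
python3 steer.py '-0.007 0.0013 0.0023 0 0.0032 0.0283 0.085;-0.007 0.0013 0.0023 0 0.0032 0.0283 0.085;0 0 0 0 0 0 0.085;0 0 0 0 0 0 0.085' | grep -E "eef|wrist"
python3 steer.py '0 0 0 0 0 0 0;0 0 0 0 0 0 0;0 0 0 0 0 0 0;0 0 0 0 0 0 0;0 0 0 0 0 0 0' >/dev/null
python3 steer.py '0 0 0 0 0 0 0'
python3 - <<'E'
from h import *
s=arm.get_state()
plan(s["eef_pos"]+.200*np.array([np.cos(CAB[2]),np.sin(CAB[2]),0]),n=10)
E
```

```text
eef_pos: [0.4114, -0.2108, 0.0301]
wrist_force: [-0.1, 0.2, 1.2]
clock: 23.9
eef_pos: [0.4115, -0.207, 0.0318]
ee_rot: [[0.764, -0.015, 0.645], [-0.011, -1.0, -0.01], [0.645, 0.0, -0.764]]
wrist_force: [-2.3, 21.3, 20.1]
width: 0.0248
grip_force: 60.6
n 10 row 0.0 0.0 0.0 0.0153 0.0001 0.0129
```

```bash
python3 steer.py '0 0 0 0.0077 0 0.0065 0;0 0 0 0.0077 0 0.0065 0;0 0 0 0.0077 0 0.0065 0;0 0 0 0.0077 0 0.0065 0;0 0 0 0.0077 0 0.0065 0' | grep -E "eef|wrist"
python3 steer.py '0 0 0 0.0077 0 0.0065 0;0 0 0 0.0077 0 0.0065 0;0 0 0 0.0077 0 0.0065 0;0 0 0 0.0077 0 0.0065 0;0 0 0 0.0077 0 0.0065 0' | grep -E "eef|wrist"
python3 steer.py '0 0 0 0.0077 0 0.0065 0;0 0 0 0.0077 0 0.0065 0;0 0 0 0.0077 0 0.0065 0;0 0 0 0.0077 0 0.0065 0;0 0 0 0.0077 0 0.0065 0' | grep -E "eef|wrist"
python3 steer.py '0 0 0 0.0077 0 0.0065 0;0 0 0 0.0077 0 0.0065 0;0 0 0 0.0077 0 0.0065 0;0 0 0 0.006 0 0.005 0;0 0 0 0.004 0 0.0033 0' | grep -E "eef|wrist"
python3 steer.py '0 0 0 0.003 0 0.0025 0;0 0 0 0.0015 0 0.0013 0;0 0 0 0 0 0 0;0 0 0 0 0 0 0' | grep -E "eef|wrist|grip"
```

```text
eef_pos: [0.4622, -0.2083, 0.0318]
wrist_force: [-2.9, 19.0, 19.8]
eef_pos: [0.5125, -0.2096, 0.0318]
wrist_force: [-2.9, 19.8, 18.3]
eef_pos: [0.5629, -0.211, 0.0319]
wrist_force: [-2.9, 18.2, 15.5]
eef_pos: [0.6049, -0.212, 0.0312]
wrist_force: [-75.5, 21.5, 61.6]
eef_pos: [0.6071, -0.2121, 0.0297]
wrist_force: [-52.9, 21.3, 45.0]
grip_force: 74.3
```

```bash
python3 steer.py '0 0 0 -0.004 0 -0.0033 0;0 0 0 -0.004 0 -0.0033 0;0 0 0 0 0 0 0' | grep -E "eef|wrist|grip"
python3 steer.py '0 0 0 -0.0 0 -0.0 0.085;0 0 0 0 0 0 0.085;0 0 0 0 0 0 0.085;0 0 0 0 0 0 0.085' | grep -E "eef|wrist|grip"
python3 steer.py '0 0 0 0 0 -0.03 0.085;0 0 0 0 0 -0.03 0.085;0 0 0 0 0 -0.03 0.085;0 0 0 0 0 -0.01 0.085;0 0 0 0 0 0 0.085' | grep -E "eef|wrist|grip"
python3 - <<'E'
from h import *
s=arm.get_state(); im=arm.camera("wrist"); np.save("w7.npy",s,allow_pickle=True); cv2.imwrite("pics/w7.png",im[:,:,::-1])
s2=np.load("w6.npy",allow_pickle=True).item()
pts=[cab(-.070,-.002,.049),[.5875,-.2115,.049]]; u=proj("wrist",pts,s); print(u)
c=int(round(u[1,0])); g=cv2.cvtColor(im,cv2.COLOR_RGB2GRAY)
print(c,[int(v) for v in g[120:260:3,c]])
print([int(v) for v in g[120:260:3,c+60]])
E
```

```text
eef_pos: [0.5991, -0.2119, 0.03]
wrist_force: [-2.5, 17.4, 6.9]
grip_force: 66.3
eef_pos: [0.6004, -0.2191, 0.0308]
wrist_force: [-0.4, 0.8, -0.3]
grip_force: 0.0
eef_pos: [0.5362, -0.2175, 0.1094]
wrist_force: [0.7, -0.8, -0.1]
grip_force: 0.0
[[263.78446456 212.90145316]
 [265.71267473 212.8336434 ]]
266 [173, 101, 99, 97, 98, 97, 194, 243, 243, 235, 122, 124, 127, 143, 165, 164, 165, 166, 166, 166, 165, 166, 165, 167, 167, 168, 168, 169, 169, 168, 169, 170, 167, 147, 111, 78, 97, 181, 185, 185, 187, 186, 182, 181, 182, 185, 182]
[203, 115, 110, 99, 97, 97, 136, 242, 240, 236, 123, 118, 122, 120, 120, 118, 118, 117, 115, 151, 182, 178, 180, 84, 176, 183, 182, 183, 185, 180, 185, 185, 181, 182, 183, 183, 185, 184, 183, 182, 182, 180, 179, 181, 183, 180, 183]
```

Run:
```python
from h import *
s7=np.load("w7.npy",allow_pickle=True).item()
# w2 pose, as printed
s2=dict(eef_pos=np.array([.554,-.2104,.0986]),ee_rot=np.array([[.768,-.017,.641],[-.015,-1,-.010],[.641,-.002,-.768]]))
for f,s in(("w2",s2),("w7",s7)):
    g=cv2.cvtColor(cv2.imread(f"pics/{f}.png"),cv2.COLOR_BGR2GRAY).astype(int)
    c=int(proj("wrist",[[.5875,-.2115,.039]],s)[0,0])
    r=int(proj("wrist",[[.5875,-.2115,.039]],s)[0,1])
    print(f,c,r,[(k,int(g[k,c])) for k in range(r-22,r+16)])
    # tray front top edge: bright band beside the grip
    print([(k,int(g[k,c+75])) for k in range(r-110,r-40,2)])
```

```text
w2 277 233 [(211, 168), (212, 169), (213, 169), (214, 171), (215, 170), (216, 170), (217, 170), (218, 170), (219, 172), (220, 170), (221, 171), (222, 171), (223, 166), (224, 160), (225, 153), (226, 146), (227, 140), (228, 130), (229, 113), (230, 96), (231, 85), (232, 78), (233, 74), (234, 70), (235, 98), (236, 168), (237, 184), (238, 184), (239, 184), (240, 182), (241, 181), (242, 182), (243, 181), (244, 180), (245, 177), (246, 181), (247, 184), (248, 185)]
[(123, 224), (125, 224), (127, 224), (129, 221), (131, 217), (133, 219), (135, 223), (137, 221), (139, 221), (141, 236), (143, 240), (145, 239), (147, 239), (149, 236), (151, 178), (153, 117), (155, 117), (157, 120), (159, 118), (161, 118), (163, 118), (165, 118), (167, 119), (169, 116), (171, 115), (173, 115), (175, 115), (177, 116), (179, 116), (181, 169), (183, 181), (185, 180), (187, 177), (189, 176), (191, 180)]
w7 265 217 [(195, 167), (196, 168), (197, 168), (198, 167), (199, 167), (200, 169), (201, 167), (202, 168), (203, 169), (204, 169), (205, 168), (206, 169), (207, 169), (208, 171), (209, 168), (210, 168), (211, 170), (212, 170), (213, 169), (214, 170), (215, 171), (216, 169), (217, 162), (218, 152), (219, 145), (220, 137), (221, 127), (222, 111), (223, 96), (224, 82), (225, 76), (226, 75), (227, 69), (228, 98), (229, 165), (230, 182), (231, 181), (232, 183)]
[(107, 225), (109, 225), (111, 228), (113, 223), (115, 225), (117, 225), (119, 225), (121, 229), (123, 224), (125, 226), (127, 225), (129, 221), (131, 220), (133, 219), (135, 225), (137, 221), (139, 231), (141, 240), (143, 239), (145, 240), (147, 236), (149, 171), (151, 120), (153, 121), (155, 121), (157, 120), (159, 118), (161, 120), (163, 119), (165, 118), (167, 116), (169, 117), (171, 117), (173, 118), (175, 114)]
```

Run:
```python
from h import *
T=tool(CAB[2],.7)@Z; g=np.array([.5985,-.2118,.039])
plan(g,T,grasp=True,n=4)
```

```text
n 4 row 0.0035 0.0007 0.0014 0.0008 -0.0019 0.0279
```

```bash
python3 steer.py '0.0035 0 0.0014 0.0008 -0.0019 0.0279 0.085;0.0035 0 0.0014 0.0008 -0.0019 0.0279 0.085;0.0035 0 0.0014 0.0008 -0.0019 0.0279 0.085;0.0035 0 0.0014 0.0008 -0.0019 0.0279 0.085;0 0 0 0 0 0 0.085' | grep -E "eef|wrist"
python3 steer.py '0 0 0 0 0 0 0;0 0 0 0 0 0 0;0 0 0 0 0 0 0;0 0 0 0 0 0 0;0 0 0 0 0 0 0' >/dev/null
python3 steer.py '0 0 0 0 0 0 0'| grep -E "eef|wrist"
python3 steer.py '0 0 0 0.0038 0 0.0032 0;0 0 0 0 0 0 0'| grep -E "eef|wrist"
python3 steer.py '0 0 0 0.0023 0 0.0019 0;0 0 0 0 0 0 0'| grep -E "eef|wrist"
```

```text
eef_pos: [0.6093, -0.2074, 0.0157]
wrist_force: [-0.5, 0.6, -0.1]
eef_pos: [0.6105, -0.2119, 0.0244]
wrist_force: [-3.0, -2.8, 3.8]
eef_pos: [0.6161, -0.212, 0.0244]
wrist_force: [1.4, -4.0, 2.6]
eef_pos: [0.618, -0.2121, 0.0244]
wrist_force: [-17.5, -1.6, 17.1]
```

```bash
python3 steer.py '0 0 0 0.0023 0 0.0019 0;0 0 0 0 0 0 0'| grep -E "eef|wrist"
python3 steer.py '0 0 0 0 0 0 0.085;0 0 0 0 0 0 0.085;0 0 0 0 0 0 0.085;0 0 0 0 0 0 0.085' | grep -E "eef|wrist|grip"
python3 steer.py '0 0 0 0 0 -0.03 0.085;0 0 0 0 0 -0.03 0.085;0 0 0 0 0 -0.03 0.085;0 0 0 0 0 -0.01 0.085;0 0 0 0 0 0 0.085' | grep -E "eef|wrist|grip"
python3 - <<'E'
from h import *
s=arm.get_state(); im=arm.camera("wrist"); np.save("w8.npy",s,allow_pickle=True); cv2.imwrite("pics/w8.png",im[:,:,::-1])
g=cv2.cvtColor(im,cv2.COLOR_RGB2GRAY).astype(int)
q=proj("wrist",[[.5875,-.2115,.039],[.5795,-.2115,.039]],s); print(q); c,r=q[0].astype(int)
print([(k,int(g[k,c])) for k in range(r-8,r+16)])
for st,c,_ in blobs(rackmask(im),100): print("red",st,c)
E
```

```text
eef_pos: [0.6191, -0.212, 0.0237]
wrist_force: [-42.6, -1.6, 33.5]
eef_pos: [0.6209, -0.2098, 0.0224]
wrist_force: [-0.0, 0.1, 0.8]
grip_force: 0.0
eef_pos: [0.5572, -0.21, 0.1018]
wrist_force: [0.0, -0.9, 0.6]
grip_force: 0.0
[[277.82222574 239.79985577]
 [278.0690325  250.2564416 ]]
[(231, 159), (232, 154), (233, 146), (234, 134), (235, 118), (236, 99), (237, 86), (238, 82), (239, 80), (240, 77), (241, 118), (242, 181), (243, 194), (244, 193), (245, 192), (246, 193), (247, 192), (248, 191), (249, 189), (250, 186), (251, 189), (252, 192), (253, 195), (254, 194)]
red [130, 51, 78, 93, 5255] [169.2, 90.4]
red [546, 147, 14, 40, 297] [554.8, 163.5]
```

Run:
```python
from h import *
s=np.load("w8.npy",allow_pickle=True).item()
im=cv2.imread("pics/w8.png"); d=im.max(2)<45
for z in(.175,.181,.187): print(z,proj("wrist",[[.5825,-.2115+.013,z],[.5825,-.2115-.013,z]],s).round(1).tolist())
for r in range(0,130,6):
    c=np.flatnonzero(d[r]); print(r,(c.min(),c.max(),len(c)) if len(c) else None,end=" ")
print()
print("rack expected",proj("wrist",[cab(.0675+a,.083+b,.026+h) for h in(.0,.063) for a in(.044,-.044) for b in(.019,-.019)],s).round(0).tolist())
T=tool(CAB[2],.7)@Z; g=np.array([.6005,-.2115,.194])
q=plan(g-.09*T[:,2]-[0,0,.0],T,grasp=True); plan(g,T,grasp=True,s=q,n=4)
```

```text
0.175 [[241.0, 129.1], [319.7, 127.9]]
0.181 [[239.0, 117.0], [322.1, 115.7]]
0.187 [[236.8, 103.3], [324.9, 102.0]]
0 (np.int64(194), np.int64(363), 170) 6 (np.int64(196), np.int64(362), 167) 12 (np.int64(197), np.int64(361), 165) 18 (np.int64(198), np.int64(359), 162) 24 (np.int64(200), np.int64(358), 159) 30 (np.int64(201), np.int64(356), 156) 36 (np.int64(203), np.int64(355), 153) 42 (np.int64(205), np.int64(352), 148) 48 (np.int64(235), np.int64(323), 89) 54 (np.int64(235), np.int64(323), 89) 60 (np.int64(234), np.int64(324), 91) 66 (np.int64(233), np.int64(324), 92) 72 (np.int64(233), np.int64(324), 90) 78 (np.int64(235), np.int64(323), 86) 84 (np.int64(236), np.int64(322), 83) 90 (np.int64(237), np.int64(321), 75) 96 (np.int64(238), np.int64(320), 63) 102 (np.int64(239), np.int64(292), 19) 108 (np.int64(242), np.int64(242), 1) 114 None 120 None 126 None 
rack expected [[175.0, 75.0], [212.0, 74.0], [162.0, 146.0], [203.0, 145.0], [154.0, 16.0], [198.0, 16.0], [133.0, 95.0], [185.0, 94.0]]
n 4 row -0.0005 0.0009 0.0001 0.0233 0.0002 -0.0287
n 4 row 0.0 0.0 0.0 0.0 -0.0 0.0225
```

```bash
python3 steer.py '0 0 0 0.0233 0 -0.0287 0.085;0 0 0 0.0233 0 -0.0287 0.085;0 0 0 0.0233 0 -0.0287 0.085;0 0 0 0.0233 0 -0.0287 0.085;0 0 0 0 0 0 0.085' | grep -E "eef|wrist"
python3 - <<'E'
from h import *
print(arm.get_state()["joint_pos"].round(3))
T=tool(CAB[2],.7)@Z; plan(np.array([.6005,-.2115,.196]),T,grasp=True,n=4)
E
```

```text
eef_pos: [0.5586, -0.212, 0.2565]
wrist_force: [0.1, -1.0, 1.8]
[-0.813 -0.234  2.075  0.644  0.871  0.459]
n 4 row 0.0009 -0.0014 0.0013 -0.0018 -0.0004 0.0231
```

```bash
python3 steer.py '0 -0.0014 0.0013 -0.0018 0 0.0231 0.085;0 -0.0014 0.0013 -0.0018 0 0.0231 0.085;0 -0.0014 0.0013 -0.0018 0 0.0231 0.085;0 -0.0014 0.0013 -0.0018 0 0.0231 0.085;0 0 0 0 0 0 0.085' | grep -E "eef|wrist"
python3 steer.py '0 0 0 0 0 0 0;0 0 0 0 0 0 0;0 0 0 0 0 0 0;0 0 0 0 0 0 0;0 0 0 0 0 0 0' >/dev/null
python3 steer.py '0 0 0 0 0 0 0'| grep -E "eef|wrist|wid|grip"
python3 - <<'E'
from h import *
s=arm.get_state(); plan(s["eef_pos"]-[0,0,.12],n=6)
E
```

```text
eef_pos: [0.6079, -0.2078, 0.1648]
wrist_force: [-0.2, 0.4, -1.4]
eef_pos: [0.6085, -0.2119, 0.173]
wrist_force: [-3.3, -3.3, 1.9]
width: 0.0248
grip_force: 59.9
n 6 row 0.0 0.0 0.0 -0.0127 0.0001 0.0154
```

```bash
python3 steer.py '0 0 0 -0.0127 0 0.0154 0;0 0 0 -0.0127 0 0.0154 0;0 0 0 -0.0127 0 0.0154 0;0 0 0 -0.0127 0 0.0154 0;0 0 0 0 0 0 0' | grep -E "eef|wrist"
python3 steer.py '0 0 0 -0.0127 0 0.0154 0;0 0 0 0 0 0 0' | grep -E "eef|wrist"
python3 steer.py '0 0 0 -0.0083 0 0.01 0;0 0 0 0 0 0 0' | grep -E "eef|wrist"
```

```text
eef_pos: [0.6084, -0.2118, 0.0904]
wrist_force: [7.4, -7.6, -9.9]
eef_pos: [0.6084, -0.2118, 0.0709]
wrist_force: [8.0, -6.7, -8.8]
eef_pos: [0.6084, -0.2118, 0.0584]
wrist_force: [6.3, -6.2, -8.7]
```

```bash
python3 steer.py '0 0 0 -0.0025 0 0.003 0;0 0 0 0 0 0 0' | grep -E "eef|wrist"
python3 steer.py '0 0 0 -0.0025 0 0.003 0;0 0 0 0 0 0 0' | grep -E "eef|wrist"
python3 steer.py '0 0 0 -0.0025 0 0.003 0;0 0 0 0 0 0 0' | grep -E "eef|wrist"
```

```text
eef_pos: [0.6087, -0.2118, 0.0576]
wrist_force: [-22.4, -0.2, 20.3]
eef_pos: [0.6096, -0.2119, 0.0568]
wrist_force: [-48.7, 7.8, 50.5]
eef_pos: [0.611, -0.212, 0.0554]
wrist_force: [-59.1, 12.3, 67.7]
```

```bash
python3 steer.py '0 0 0 0.004 0 -0.005 0;0 0 0 0 0 0 0.085;0 0 0 0 0 0 0.085;0 0 0 0 0 0 0.085;0 0 0 0 0 0 0.085' | grep -E "eef|wrist"
python3 steer.py '0 0 0 0 0 -0.03 0.085;0 0 0 0 0 -0.03 0.085;0 0 0 0 0 -0.035 0.085;0 0 0 0 0 -0.035 0.085;0 0 0 0 0 -0.03 0.085' | grep -E "eef|wrist"
python3 steer.py '0 0 0 -0.02 0 -0.03 0.085;0 0 0 -0.02 0 -0.03 0.085;0 0 0 -0.02 0 -0.03 0.085;0 0 0 0 0 0 0.085;0 0 0 0 0 0 0.085' | grep -E "eef|wrist"
python3 - <<'E'
from h import *
for n in("scene","top"):
    b=arm.camera(n)[:,:,::-1]; a=cv2.imread(f"pics/{n}0.png"); cv2.imwrite(f"pics/{n}9.png",b)
    d=cv2.absdiff(a,b).max(2)
    # cabinet front window
    if n=="top": w=(slice(165,206),slice(318,475))
    else: w=(slice(190,345),slice(318,465))
    A=a.max(2).astype(np.float32)[w];B=b.max(2).astype(np.float32)[w]
    print(n,"diff>40 frac",(d[w]>40).mean(),"shift",cv2.phaseCorrelate(A,B))
# column profiles across the lower rail
for n,c,r in(("top",330,(180,198)),("top",420,(180,198)),("scene",400,(290,330)),("scene",335,(245,275))):
    print(n,c,[int(v) for v in cv2.imread(f"pics/{n}0.png").max(2)[r[0]:r[1],c]],[int(v) for v in cv2.imread(f"pics/{n}9.png").max(2)[r[0]:r[1],c]])
E
```

```text
eef_pos: [0.6078, -0.2092, 0.0526]
wrist_force: [-0.8, 0.5, 0.7]
eef_pos: [0.5052, -0.2075, 0.1773]
wrist_force: [0.7, -0.7, 1.3]
eef_pos: [0.4022, -0.2076, 0.2094]
wrist_force: [0.2, 0.3, -0.6]
scene diff>40 frac 0.007417160412552117 shift ((0.06884219821257886, -0.19757269468900063), 0.9837778307596843)
top diff>40 frac 0.0029516855678110923 shift ((-0.03128819161393892, 0.40630587087798986), 0.9831972919570076)
top 330 [139, 140, 128, 58, 78, 119, 135, 106, 60, 66, 87, 114, 138, 125, 49, 63, 63, 97] [145, 144, 131, 55, 82, 126, 143, 83, 63, 63, 87, 118, 142, 135, 53, 64, 70, 98]
top 420 [117, 111, 113, 94, 124, 143, 140, 89, 59, 67, 79, 116, 140, 130, 83, 90, 94, 92] [122, 117, 116, 121, 140, 149, 143, 83, 56, 71, 84, 127, 143, 111, 82, 92, 95, 97]
scene 400 [164, 108, 79, 91, 106, 106, 106, 106, 106, 106, 105, 107, 104, 105, 105, 103, 93, 84, 86, 97, 105, 112, 112, 112, 108, 93, 96, 118, 151, 168, 169, 154, 116, 88, 80, 80, 92, 111, 119, 119] [111, 84, 84, 95, 107, 107, 108, 107, 108, 107, 109, 106, 106, 106, 106, 105, 94, 86, 88, 97, 106, 112, 112, 113, 109, 97, 112, 144, 170, 171, 157, 128, 88, 84, 79, 79, 90, 112, 121, 122]
scene 335 [89, 90, 90, 89, 88, 89, 89, 89, 90, 89, 89, 96, 103, 103, 111, 112, 110, 101, 94, 108, 139, 166, 170, 154, 119, 87, 81, 83, 102, 116] [92, 92, 89, 91, 91, 90, 90, 90, 90, 91, 91, 96, 104, 106, 111, 112, 113, 107, 107, 134, 160, 172, 160, 129, 96, 83, 82, 84, 103, 117]
```

The sash rail sits about 1 px high in the scene picture, about 3–4 mm. My easing-off before release must have lifted it, so I'll regrasp it, push it down and open without backing up.

Run:
```python
from h import *
T=tool(CAB[2],.7)@Z; g=np.array([.6005,-.2115,.078])
q=plan(g-.08*T[:,2],T,grasp=True); plan(g,T,grasp=True,s=q,n=4)
```

```text
n 5 row -0.0008 0.0022 -0.0013 0.0137 0.0004 0.033
n 4 row 0.0 0.0 0.0 -0.0 -0.0 0.02
```

```bash
python3 steer.py '-0.0008 0.0022 -0.0013 0.0137 0.0004 0.033 0.085;-0.0008 0.0022 -0.0013 0.0137 0.0004 0.033 0.085;-0.0008 0.0022 -0.0013 0.0137 0.0004 0.033 0.085;-0.0008 0.0022 -0.0013 0.0137 0.0004 0.033 0.085;-0.0008 0.0022 -0.0013 0.0137 0.0004 0.033 0.085' | grep -E "eef|wrist"
python3 steer.py '0 0 0 0 0 0 0.085;0 0 0 0 0 0 0.085' | grep -E "eef|wrist"
python3 - <<'E'
from h import *
T=tool(CAB[2],.7)@Z; plan(np.array([.6005,-.2115,.078]),T,grasp=True,n=4)
E
```

```text
eef_pos: [0.5631, -0.2082, 0.121]
wrist_force: [-0.6, -0.7, 0.2]
eef_pos: [0.5613, -0.2072, 0.1197]
wrist_force: [-0.0, -0.1, -0.4]
n 4 row -0.002 0.0017 0.0 0.0009 0.001 0.019
```

```bash
python3 steer.py '-0.002 0.0017 0 0.0009 0.001 0.019 0.085;-0.002 0.0017 0 0.0009 0.001 0.019 0.085;-0.002 0.0017 0 0.0009 0.001 0.019 0.085;-0.002 0.0017 0 0.0009 0.001 0.019 0.085;0 0 0 0 0 0 0.085' | grep -E "eef|wrist"
python3 steer.py '0 0 0 0 0 0 0;0 0 0 0 0 0 0;0 0 0 0 0 0 0;0 0 0 0 0 0 0;0 0 0 0 0 0 0' >/dev/null
python3 steer.py '0 0 0 0 0 0 0'| grep -E "eef|wrist|wid|grip"
python3 steer.py '0 0 0 -0.0025 0 0.003 0;0 0 0 0 0 0 0' | grep -E "eef|wrist"
python3 steer.py '0 0 0 -0.0025 0 0.003 0;0 0 0 0 0 0 0' | grep -E "eef|wrist"
```

```text
eef_pos: [0.6129, -0.2151, 0.0674]
wrist_force: [0.7, 0.6, -0.3]
eef_pos: [0.6124, -0.2122, 0.0692]
wrist_force: [0.0, 10.8, 3.1]
width: 0.0252
grip_force: 62.9
eef_pos: [0.613, -0.2122, 0.0678]
wrist_force: [-26.7, 18.3, 30.3]
eef_pos: [0.6143, -0.2123, 0.0663]
wrist_force: [-35.5, 24.0, 46.5]
```

```bash
python3 steer.py '0 0 0 0 0 0 0.085;0 0 0 0 0 0 0.085;0 0 0 0 0 0 0.085;0 0 0 0 0 0 0.085' | grep -E "eef|wrist"
python3 steer.py '0 0 0 0 0 -0.03 0.085;0 0 0 0 0 -0.03 0.085;0 0 0 0 0 -0.035 0.085;0 0 0 0 0 -0.035 0.085;0 0 0 0 0 -0.03 0.085' | grep -E "eef|wrist"
python3 steer.py '0 0 0 -0.02 0 -0.03 0.085;0 0 0 -0.02 0 -0.03 0.085;0 0 0 -0.02 0 -0.03 0.085;0 0 0 0 0 0 0.085;0 0 0 0 0 0 0.085' | grep -E "eef|wrist"
cat > chk.py <<'E'
from h import *
b=arm.camera("scene")[:,:,::-1]; cv2.imwrite("pics/sceneA.png",b)
def cen(im,c,r0,r1):
    v=im.max(2)[r0:r1,c].astype(float); w=np.clip(v-100,0,None); return (w*np.arange(r0,r1)).sum()/w.sum()
def line(im,x0,y0,x1,y1,h):
    return np.mean([cen(im,c,int(y0+(y1-y0)*(c-x0)/(x1-x0))-h,int(y0+(y1-y0)*(c-x0)/(x1-x0))+h+1) for c in list(range(330,348))+list(range(392,418))])
for f in("scene0","scene9","sceneA"):
    im=cv2.imread(f"pics/{f}.png"); print(f,[round(np.mean([cen(im,c,y-7,y+8) for c,y in zip(range(a,b),np.linspace(ya,yb,b-a).astype(int))]),2) for a,b,ya,yb in((330,346,263,275),(390,416,310,332))])
E
python3 chk.py
```

```text
eef_pos: [0.6129, -0.2169, 0.062]
wrist_force: [0.1, 0.6, -0.3]
eef_pos: [0.5078, -0.213, 0.1844]
wrist_force: [1.3, -1.6, 1.8]
eef_pos: [0.4041, -0.2122, 0.2144]
wrist_force: [0.1, 0.1, -0.9]
scene0 [np.float64(268.38), np.float64(320.85)]
scene9 [np.float64(267.63), np.float64(319.99)]
sceneA [np.float64(268.35), np.float64(320.77)]
```

The sash is back at its original closed position, within 0.1 px. The knob is next.

Run:
```python
from h import *
R=tool(0,0)@Z
s=arm.get_state(); q=plan(s["eef_pos"]+[0,0,.22],R); plan([.68,-.128,.445],R,s=q)
```

```text
n 6 row 0.0032 -0.118 -0.0041 0.015 0.0003 -0.0343
n 8 row 0.0 0.0 0.0 0.0344 -0.0104 -0.0015
```

```bash
python3 steer.py '0.003 -0.118 -0.004 0.015 0 -0.0343 0.085;0.003 -0.118 -0.004 0.015 0 -0.0343 0.085;0.003 -0.118 -0.004 0.015 0 -0.0343 0.085;0.003 -0.118 -0.004 0.015 0 -0.0343 0.085;0.003 -0.118 -0.004 0.015 0 -0.0343 0.085' | grep -E "eef"
python3 steer.py '0.003 -0.118 -0.004 0.015 0 -0.0343 0.085;0 0 0 0 0 0 0.085' | grep -E "eef"
python3 - <<'E'
from h import *
R=tool(0,0)@Z
plan([.68,-.128,.445],R)
E
```

```text
eef_pos: [0.3958, -0.208, 0.3984]
eef_pos: [0.4135, -0.2099, 0.4376]
n 7 row 0.0004 -0.0 0.0014 0.0381 -0.0115 -0.0011
```

```bash
python3 steer.py '0 0 0.0014 0.0381 -0.0115 -0.0011 0.085;0 0 0.0014 0.0381 -0.0115 -0.0011 0.085;0 0 0.0014 0.0381 -0.0115 -0.0011 0.085;0 0 0.0014 0.0381 -0.0115 -0.0011 0.085;0 0 0.0014 0.0381 -0.0115 -0.0011 0.085' | grep -E "eef"
python3 steer.py '0 0 0.0014 0.0381 -0.0115 -0.0011 0.085;0 0 0.0014 0.0381 -0.0115 -0.0011 0.085;0 0 0 0 0 0 0.085;0 0 0 0 0 0 0.085' | grep -E "eef"
cat > knob.py <<'E'
from h import *
import sys
s=arm.get_state(); im=arm.camera("wrist"); np.save(f"{sys.argv[1]}.npy",s,allow_pickle=True); cv2.imwrite(f"pics/{sys.argv[1]}.png",im[:,:,::-1])
print(s["joint_pos"].round(3),s["eef_pos"])
h=cv2.cvtColor(im,cv2.COLOR_RGB2HSV); m=(((h[...,0]<8)|(h[...,0]>172))&(h[...,1]>150)&(h[...,2]>60)).astype(np.uint8)
n,l,st,c=cv2.connectedComponentsWithStats(m); i=1+np.argmax(st[1:,4]); print(st[i],c[i],n)
p=np.argwhere(l==i)[:,::-1].astype(np.float32); print(cv2.minAreaRect(p))
x,y,w,hh=st[i][:4]
for r in range(max(0,y-25),y+hh+8,2): print("".join(".#"[m[r,k]] if not m[r,k] or im[r,k].max()<150 else "@" for k in range(x-25,x+w+25)))
E
python3 knob.py k1
```

```text
eef_pos: [0.5991, -0.1483, 0.4345]
eef_pos: [0.6749, -0.1261, 0.4327]
[-3.610e-01  4.460e-01  8.560e-01  1.000e-03  1.851e+00  1.213e+00] [ 0.67492684 -0.12605839  0.4326975 ]
[264 145  34  42 897] [280.21516165 164.92753623] 4
((281.6538391113281, 164.73074340820312), (37.9969596862793, 34.11405944824219), 56.30992889404297)
....................................................................................
....................................................................................
....................................................................................
....................................................................................
....................................................................................
...........................................@........................................
...........................................@........................................
...........................................@........................................
...........................................@........................................
.......
[... 1757 characters left out ...]
....................
...................................@@@@@@@@@@@@.....................................
...................................@@@@@@@@@@@@.....................................
...................................@@@@@@@@@@@@.....................................
.....................................@@@@@@@@@......................................
....................................................................................
....................................................................................
....................................................................................
....................................................................................
```

Run:
```python
from h import *
s=np.load("k1.npy",allow_pickle=True).item()
for z in(.31,.32,.33): print(z,onz("wrist",[[281.3,166.5],[282.5,130]],z,s).round(4).tolist(),onz("top",[[365,145.7]],z).round(4).tolist(),onz("scene",[[377.5,195.5]],z).round(4).tolist())
im=cv2.imread("pics/k1.png"); g=cv2.cvtColor(im,cv2.COLOR_BGR2GRAY)
c=cv2.HoughCircles(cv2.medianBlur(g,3),cv2.HOUGH_GRADIENT,1,200,param1=80,param2=20,minRadius=40,maxRadius=70); print(c)
```

```text
0.31 [[0.7025, -0.1296, 0.31], [0.7334, -0.1306, 0.31]] [[0.7068, -0.1279, 0.31]] [[0.7066, -0.1315, 0.31]]
0.32 [[0.7041, -0.1295, 0.32], [0.7339, -0.1304, 0.32]] [[0.7046, -0.1259, 0.32]] [[0.6984, -0.1361, 0.32]]
0.33 [[0.7057, -0.1294, 0.33], [0.7343, -0.1303, 0.33]] [[0.7024, -0.1239, 0.33]] [[0.6903, -0.1408, 0.33]]
[[[281.5 159.5  43.6]
  [486.5   1.5  46.9]
  [ 75.5 125.5  55. ]]]
```

Run:
```python
from h import *
print(onz("wrist",[[281.5,159.5]],.296,np.load("k1.npy",allow_pickle=True).item()))
plan([.7045,-.1292,.335],tool(-.03,0)@Z,n=4)
```

```text
[[ 0.70661079 -0.12997505  0.296     ]]
n 4 row -0.0008 0.0017 0.0064 0.0079 0.0005 0.0251
```

```bash
python3 steer.py '0 0.0017 0.0064 0.0079 0.0005 0.0251 0.045;0 0.0017 0.0064 0.0079 0.0005 0.0251 0.045;0 0.0017 0.0064 0.0079 0.0005 0.0251 0.045;0 0.0017 0.0064 0.0079 0.0005 0.0251 0.045;0 0 0 0 0 0 0.045' 40| grep -E "eef|wrist"
python3 steer.py '0 0 0 0 0 0 0.045;0 0 0 0 0 0 0.045' | grep -E "eef|wrist|wid"
python3 -c "
from h import *
plan([.705,-.1293,.306],tool(-.03,0)@Z,n=2)"
```

```text
eef_pos: [0.7017, -0.1302, 0.3334]
wrist_force: [-1.0, 0.3, -2.7]
eef_pos: [0.7035, -0.1311, 0.3428]
wrist_force: [0.1, 0.1, 0.6]
width: 0.045
n 2 row -0.0 -0.0043 -0.0017 0.0006 -0.0009 0.0184
```

```bash
python3 steer.py '0 -0.004 0 0.0006 -0.0009 0.0184 0.045;0 -0.004 0 0.0006 -0.0009 0.0184 0.045;0 0 0 0 0 0 0.045' | grep -E "eef|wrist|wid"
python3 steer.py '0 0 0 0 0 0 0;0 0 0 0 0 0 0;0 0 0 0 0 0 0;0 0 0 0 0 0 0;0 0 0 0 0 0 0' | grep -E "eef|wrist|wid|grip"
python3 steer.py '0 0 0 0 0 0 0;0 0 0 0 0 0 0' | grep -E "eef|rot|wrist|wid|grip"
python3 -c "
from h import *
print(arm.get_state()['torque'],arm.get_state()['joint_pos'].round(2))"
```

```text
eef_pos: [0.7043, -0.1289, 0.3023]
wrist_force: [-0.7, 0.1, -1.2]
width: 0.045
eef_pos: [0.7057, -0.1295, 0.3065]
wrist_force: [-1.1, 0.1, 6.9]
width: 0.0112
grip_force: 41.7
eef_pos: [0.7058, -0.1295, 0.3064]
ee_rot: [[0.999, -0.033, 0.002], [-0.033, -0.999, -0.0], [0.002, 0.0, -1.0]]
wrist_force: [-1.3, -0.5, 6.6]
width: 0.0111
grip_force: 41.7
[ 0.15183663  0.2508081  -0.040255  ] [-0.35  0.5   1.02  0.    1.61  1.25]
```

```bash
python3 steer.py '0 0 -0.11 0 0 0 0;0 0 -0.11 0 0 0 0;0 0 -0.11 0 0 0 0;0 0 -0.11 0 0 0 0;0 0 -0.11 0 0 0 0' | grep -E "eef|wrist"
python3 steer.py '0 0 -0.11 0 0 0 0;0 0 -0.11 0 0 0 0;0 0 -0.11 0 0 0 0;0 0 -0.11 0 0 0 0;0 0 -0.11 0 0 0 0' | grep -E "eef|wrist"
python3 steer.py '0 0 -0.11 0 0 0 0;0 0 -0.11 0 0 0 0;0 0 -0.11 0 0 0 0;0 0 -0.05 0 0 0 0;0 0 0 0 0 0 0' | grep -E "eef|wrist|rot|wid"
python3 -c "
from h import *
print(arm.get_state()['torque'])"
python3 steer.py '0 0 -0.04 0 0 0 0;0 0 0 0 0 0 0' | grep -E "eef|wrist|rot|wid"
python3 -c "
from h import *
s=arm.get_state();print(s['torque'],np.arctan2(s['ee_rot'][1,0],s['ee_rot'][0,0])-CAB[2]-np.pi/2)"
```

```text
eef_pos: [0.7058, -0.1298, 0.3064]
wrist_force: [-1.1, -0.6, 6.5]
eef_pos: [0.706, -0.13, 0.3065]
wrist_force: [0.1, 0.0, 5.1]
eef_pos: [0.7063, -0.1301, 0.3065]
ee_rot: [[0.122, 0.993, 0.003], [0.993, -0.122, -0.001], [-0.001, 0.004, -1.0]]
wrist_force: [1.7, -1.9, 6.2]
width: 0.0109
[-0.14904869 -0.15227239  0.03309036]
eef_pos: [0.7063, -0.1301, 0.3065]
ee_rot: [[0.083, 0.997, 0.003], [0.997, -0.083, -0.001], [-0.001, 0.004, -1.0]]
wrist_force: [1.6, -1.8, 5.0]
width: 0.0113
[-0.17572046 -0.12851798 -0.00217995] -0.0621311882325557
```

```bash
T='from h import *
s=arm.get_state();print(s["torque"].round(3),np.arctan2(s["ee_rot"][1,0],s["ee_rot"][0,0])-CAB[2]-np.pi/2,s["width"])'
python3 steer.py '0 0 -0.03 0 0 0 0;0 0 0 0 0 0 0' >/dev/null; python3 -c "$T"
python3 steer.py '0 0 -0.03 0 0 0 0;0 0 0 0 0 0 0' >/dev/null; python3 -c "$T"
python3 steer.py '0 0 -0.03 0 0 0 0;0 0 0 0 0 0 0' >/dev/null; python3 -c "$T"
```

```text
[-0.142 -0.138  0.031] -0.03249448347099526 0.011228632063700622
[-0.125 -0.191 -0.017] -0.0025694064125116878 0.011447688895521512
[-0.115 -0.23  -0.604] 0.026214572330619967 0.011052083938691818
```

```bash
python3 steer.py '0 0 0 0 0 0 0.045;0 0 0 0 0 0 0.045;0 0 0 0 0 0 0.045;0 0 0 0 0 -0.03 0.045;0 0 0 0 0 -0.04 0.045' | grep -E "eef|wrist"
python3 steer.py '0 0 0 0 0 -0.04 0.085;0 0 0 -0.03 -0.03 0 0.085;0 0 0 0 0 0 0.085;0 0 0 0 0 0 0.085' | grep -E "eef|wrist"
python3 knob.py k2
python3 chk.py
```

```text
eef_pos: [0.7034, -0.1286, 0.3678]
wrist_force: [0.3, 0.1, 0.3]
eef_pos: [0.6755, -0.1601, 0.4139]
wrist_force: [-0.5, -0.2, 0.1]
[-0.406  0.452  0.884  0.     1.807 -0.41 ] [ 0.67553288 -0.1601214   0.41385436]
[309 150  23  45 669] [318.86547085 172.61883408] 4
((320.23541259765625, 172.23345947265625), (21.707643508911133, 44.4757194519043), 3.5763344764709473)
.........................................................................
.........................................................................
...............................@@........................................
...............................@@........................................
...............................@@........................................
...............................@@........................................
...............................@.........................................
...............................@.........................................
...............................@.........................................
...............................@...................................
[... 1596 characters left out ...]
@@@...................................
.........................@@@@@@@@@@@@@...................................
.........................@@@@@@@@@@@@@...................................
..........................@@@@@@@@@@@....................................
.........................................................................
.........................................................................
.........................................................................
.........................................................................
scene0 [np.float64(268.38), np.float64(320.85)]
scene9 [np.float64(267.63), np.float64(319.99)]
sceneA [np.float64(268.34), np.float64(320.74)]
```

Run:
```python
from h import *
a=cv2.imread("pics/top0.png"); b=arm.camera("top")[:,:,::-1]; d=cv2.absdiff(a,b).max(2)
for n,(x0,y0,x1,y1) in dict(brown=(250,148,266,170),blue=(234,140,251,162),marker=(248,276,300,292)).items(): print(n,d[y0:y1,x0:x1].max(),d[y0:y1,x0:x1].mean())
s=arm.camera("scene"); m=rackmask(s)
for st,c,_ in blobs(m,20): print(st,c)
print("expected rack scene",proj("scene",[cab(.0675+a,.083+b,.026+h) for h in(.0,.063) for a in(.044,-.044) for b in(.019,-.019)]).round(0).tolist())
t=rackmask(b.copy()[:,:,::-1]); print("top tank red",[x[:2] for x in blobs(t,15)], arm.get_state()["clock"])
```

```text
brown 18 4.636363636363637
blue 19 4.89572192513369
marker 15 3.469951923076923
[146, 43, 5, 8, 25] [147.6, 46.1]
[76, 51, 27, 20, 119] [89.1, 60.7]
[136, 72, 7, 6, 24] [139.9, 73.8]
[8, 81, 22, 16, 184] [18.8, 88.6]
[299, 114, 20, 28, 347] [309.2, 127.5]
[365, 185, 28, 17, 288] [377.7, 193.9]
[296, 202, 11, 7, 68] [301.2, 204.9]
[357, 249, 13, 10, 73] [362.8, 253.6]
[207, 257, 10, 10, 57] [211.7, 261.4]
expected rack scene [[372.0, 250.0], [383.0, 258.0], [350.0, 269.0], [361.0, 278.0], [375.0, 235.0], [386.0, 244.0], [352.0, 255.0], [364.0, 264.0]]
top tank red [([165, 47, 15, 30, 266], [172.2, 62.7]), ([214, 94, 15, 17, 206], [221.0, 101.7]), ([350, 133, 28, 22, 284], [365.8, 145.0]), ([240, 265, 11, 5, 42], [245.0, 266.9])] 41.8167
```

```bash
python3 -c "
from rig import arm
print(arm.sign_off())"
```

```text
the job is handed in; nothing more can be done
None
```

I handed the job in at about 42 s on the robot's clock: the tank's one rack stands on the tray, the tray is home, the sash is closed, the pointer is at its zero stop, the lid is open, and the bottles and marker have not moved; after the sash closed I could only see part of the rack, where expected.

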